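# Shelve the ring-cone tray in the display rack

### The job

Slide the tray of ring cones, level and cones up, into the tray rack, on the pair of empty rails whose opening is high enough for the cones; the wooden pull on its front is its handle. Push it fully home against the stops at the back and let go, and leave the loose things round about where they lie.

Things in the scene. Friction and masses are not known exactly. Their poses are not given: they have to be found in the camera images.
- ring_tray: Loose brown wooden tray to shelve, 120 mm long (x), 110 wide (y), 13 mm lip, about 0.15 kg, lying on the table. Six fixed pale ring cones, 48 mm above its underside. Origin: centre of the underside (pull left out). x points from the pull to the back edge, which enters the rack first; z up. The pull, a wooden block 14 mm thick (y), sticks out on the robot's left, x -58 to -106 mm, z 3 to 36.
- tray_pull (a point): Grip point on the tray's pull, at [-92, 0, 26] mm in the tray's frame, axes as the tray's. Grip across the 14 mm (tray y), firmly (40 N or more, the tray hangs out in front), with the tool leaning back, away from the tray, 25 to 45 degrees from vertical (fingers pointing down and towards the tray); gripped so, the fingertips clear the table.
- tray_rack: The rack, fixed: dark wood foot 150 x 176 mm on the table, four brass posts (x +-44, y +-73 mm), a low pair of steel rails, a dark wood canopy on top. Origin: centre of the foot's underside. x points from its open front, which faces the robot's left, to its back (trays go in along +x), y to its own left, z up. Small boxes stand on the canopy, up to 270 mm.
- canopy_front (a point): Lower front edge of the rack's canopy, mid width: 212 mm above the table (the canopy's underside), 28 mm ahead of the rails' front ends; axes as the rack's. An upright board stands on this edge, up to 260 mm above the table. A vertical tool that brings a tray home hits it or the pull above: the tool must lean back 25 to 45 degrees.
- rail_carriage: Part of the rack that is clamped on the posts at varying height (it does not move by hand): two rail pairs, 44 mm apart. On the lower pair stands a similar tray of brooches (fixed, same pull in front); the upper pair is empty. Origin: midway between the lower pair's rails, level with their ledge tops, axes as the rack's. Nothing of it is lower than 9 mm under its origin.
- low_rails (a point): The empty rail pair under the carriage: midway between the rails, level with the ledge tops, 40 mm above the table, axes as the rack's. A tray fully home has its origin here and the same axes. Opening: from here up to 9 mm under rail_carriage's origin. Ledges 14 mm wide, x -62 to +62 mm; side guides 117 mm apart, flared in front to x -74 mm; stops at the back at x +61 mm.
- upper_rails (a point): The empty upper rail pair of the carriage, 44 mm above its origin: same rails, point and axes as low_rails. Opening: from here up to the canopy's underside. The tray goes in where the opening is over 53 mm; the pair with the larger opening always has 58 mm or more. Where both are high enough, either will do.
- jar: Swing-top jar of beads, 72 mm wide, 112 high, a loose bystander; origin at the centre of its underside.
- cloth_tape: Small dark roll of cloth tape, 53 mm wide, 19 high, a loose bystander; origin at the centre of its underside.
- key_ring: Shop keys on a ring, 110 x 121 mm, 8 high, a loose bystander lying in front of the rack; origin at the centre of the underside.
- marker_1: Marker pen, 135 mm long, 16 high, a loose bystander; origin at the centre of its underside.

How it is judged:
By the outcome, as a careful person would: the job done as asked, in the order asked, and still so for the second after the job is handed in, with the robot touching nothing.
It also fails if it takes over 54 s, if anything falls off the work surface, if the arm or the gripper's body presses on something with over 40 N, if the wrist force passes 120 N, or if a joint passes its speed limit or range.

### The arm

A 6-joint arm with a two-finger parallel gripper is mounted at the origin on a cart in front of the work surface, level with it; the furniture and walls round the work are solid. World frame = base frame: x ahead of the robot, y to its left, z up, the work surface at z = 0. Lengths are in mm, angles in rad, forces in N, time in s.
With the tool pointing down it reaches from about 350 to 975 mm from the base axis. Payload 7.1 kg.
Tool frame: the origin (TCP) lies at the very end of the fingers, on their centre line; the grasp point (between the pads) lies 19 mm behind it (ctrl.grasp_offset is the distance from the TCP to the grasp point, in mm); z points along the fingers, y is the line along which they close (so a half turn about z gives the same grasp; the last joint's range is limited). The gripper opens to 88 mm and grips with 3 to 60 N. Pads are 20 mm wide; open, the fingers measure 115 mm over their backs; the gripper's body (75 mm by 178 mm) begins 61 mm behind the grasp point.
Start: joints at [-1.229, 0.423, 1.63, -0, 1.089, -0.019], TCP at [220.656, -584.736, 222.675] pointing down, gripper open.
Joint ranges: [-3, 3], [-0.9, 2.11], [0.09, 2.58], [-1.31, 4.45], [0.11, 2.69], [-2.54, 2.54]. Speed limits (rad/s): [2.39, 2.39, 3.01, 3.14, 3.14, 3.14].

### API

Orientations are given as a rotation vector (axis times angle).
In Python, from workcell import ctrl, viewer, ticket, models gives the robot as it stands.
- The arm moves only by the tool play_rows, never from a script. Its arguments are lists of equal length, an entry for each row: "dp": the shift along the world's x, y, z in mm, a list of three; "yaw": the turn about the world's z in degrees. In form: {"dp": [[tx, ty, tz], ...], "yaw": [yaw, ...]}. A call has 1 to 8 rows; each row shifts and turns the commanded pose from where the row before left it; what a row does not reach is not made up. A row lasts 1/12 s, in which the tool goes at most 41.7 mm and 7.16 degrees, less where a joint would pass 70% of its speed; a pose out of reach is approached as far as the arm can. A call is refused whole if a number of a shift passes 41.7 or a number of a turn 7.16, either way. A call with a gripper value outside its range is refused whole. "gripper" is the closure, from 0 (fully open) to 1 (shut), set as the call begins (left out, the last holds). The fingers move at their own pace and stop on an object; the grip force is fixed at half the most. Time passes only in rows, so rows that do not move let the fingers close. It gives the time, the measured TCP pose, the force, the opening and the grip force at its end, in the units of the state.
- ctrl.get_obs(): the state, without advancing time (a new reading comes with each control period).
- viewer.get_image(name): name is "scene" or "top" or "wrist"; returns a dict with "pixels" (400x640x3 uint8, red, green, blue), "range_z" (400x640 float32, mm along the optical axis (not along the pixel's ray), 0 where there is no reading), "fx", "fy", "cx", "cy" (pixels), "T" (4x4, takes a point from camera to world coordinates); the wrist camera has in their place "hand_eye" (4x4, takes a point from camera to tool coordinates, whose origin is the TCP and whose axes are the flange's). Camera axes: x right, y up, looking along -z (the intrinsics and any distortion apply to the point x, -y, -z); pixel columns grow to the right and rows downward; lengths in mm; the calibration is good to about 2 mm. The wrist camera is an equidistant fisheye: a pixel r from the principal point sees the ray r / f radians off the axis. A picture is of the moment at which its call begins: read the wrist's pose just before it.
- ticket.close_job(): hands the job in; it is judged then, once.
Trained networks look in a picture, given as the dict that the camera call returned (one of the last four; its "shot" number tells which), for a name from the list of things; names that differ only in an ending like _2 or _b are one class to them, and where a whole thing is asked for, a point or a joint stands for the part that bears it (a point fixed in the world has none). Each returns a list of dicts, best first, with "conf" (0 to 1); they miss things now and then, are a little off and sometimes report something else, mostly with a low value. They report only what shows in the picture. A call takes as long as a camera call.
- models.look_for(picture, name): "bbox" ([centre column, centre row, width, height] in pixels, round what is visible of it).
- models.landmark_of(picture, name): "location" ([column, row] in pixels: a listed point, or the origin of a listed thing).
The state is a dict: "t": time; "qpos": joint angles; "qvel": joint speeds; "joint_torque": joint torques, N m; "ee_pos": TCP position; "orientation": TCP orientation; "ft_force": force on the tool from outside, world axes, zero at the start; "moment": the same for the moment, N m; "width": finger opening in mm; "grasp_force": force on a finger pad.
Only numpy, scipy, OpenCV 4.12 (cv2) and the standard library are available. Lean on these libraries where they do the work, as an engineer would, in place of code of your own. Each camera call takes 0.05 s, during which the arm holds its last target. There are 200 camera calls.

## Working session

There is one attempt and no reset: what is moved stays moved. The work goes in short steps, Python scripts to look and compute and a tool call to move; the robot and the scene stay as the last step left them, time stands still between calls to the robot, and variables do not carry over. Pictures are saved under pics/ and viewed, at most 10 in all, crops included, and the job is handed in when it is done.

Besides the shell and the picture viewer there is one more tool, called after "Call:" as name(argument=value, ...) on one line, values as JSON. play_rows: Moves the arm, as the interface text tells. Its arguments: {"type":"object","properties":{"dp":{"type":"array"},"yaw":{"type":"array"},"gripper":{"type":"number"}},"required":["dp","yaw"]}

```bash
ls -R . | head -30; mkdir -p pics; cat > h.py <<'E'
import numpy as np, cv2
from workcell import ctrl, viewer, ticket, models
def world(im,u,v,z=None):
    "pixel -> world by range, or by intersection with plane z"
    d=np.array([(u-im['cx'])/im['fx'],-(v-im['cy'])/im['fy'],-1.])
    T=im['T']
    if z is None:
        r=im['range_z'][int(round(v)),int(round(u))]; return (T@np.append(d*r,1))[:3]
    w=T[:3,:3]@d; return T[:3,3]+w*(z-T[2,3])/w[2]
def cloud(im):
    v,u=np.mgrid[0:400,0:640]; r=im['range_z']
    P=np.stack([(u-im['cx'])/im['fx']*r,-(v-im['cy'])/im['fy']*r,-r],-1)
    return P@im['T'][:3,:3].T+im['T'][:3,3]
def save(im,n): cv2.imwrite('pics/'+n+'.png',im['pixels'][:,:,::-1])
E
python3 - <<'E'
from h import *
np.set_printoptions(precision=1,suppress=True)
o=ctrl.get_obs(); print(o); print(ctrl.grasp_offset,[a for a in dir(ctrl) if a[0]!='_'])
ims=[]
for n in('scene','top'):
    im=viewer.get_image(n); save(im,n+'0'); ims.append(im['pixels'])
    print(n,im['T'],[k for k in im])
    for k in['ring_tray','tray_rack','rail_carriage','jar','cloth_tape','key_ring','marker_1','tray_pull','canopy_front','low_rails','upper_rails']:
        b=models.look_for(im,k)[:2]; l=models.landmark_of(im,k)[:2]
        print(k,[(np.round(x['bbox']).tolist(),round(x['conf'],2)) for x in b],[(np.round(x['location'],1).tolist(),round(x['conf'],2), world(im,*x['location']) if 0<=x['location'][1]<399.4 and 0<=x['location'][0]<639.4 else '') for x in l])
E
```

```text
.:
pics

./pics:
{'t': 0.0, 'qpos': array([-1.2,  0.4,  1.6, -0. ,  1.1, -0. ]), 'qvel': array([-0., -0.,  0.,  0., -0.,  0.]), 'joint_torque': array([ -0. , -54.5, -27.4,   0.1,   0. ,  -0. ]), 'ee_pos': array([ 220.5, -584.2,  221.9]), 'orientation': array([-3.1, -0.6,  0. ]), 'ft_force': array([ 0.2, -0.4,  0.6]), 'moment': array([-0.,  0.,  0.]), 'grasp_force': 0.0, 'width': 87.91187270191855}
18.700000000000003 ['Unreachable', 'get_obs', 'grasp_offset']
scene [[  -0.3   -0.8    0.5 1043. ]
 [   1.    -0.2    0.1   16. ]
 [   0.     0.5    0.9 1084.6]
 [   0.     0.     0.     1. ]] ['pixels', 'range_z', 'fx', 'fy', 'cx', 'cy', 'T', 'shot']
ring_tray [([372.0, 229.0, 69.0, 41.0], 0.9), ([343.0, 175.0, 43.0, 33.0], 0.17)] [([361.2, 226.3], 0.71, array([487.4, -20.3,   2.4])), ([227.7, 192.8], 0.19, array([ 552.1, -338.1,  119.7]))]
tray_rack [([212.0, 168.0, 90.0, 122.0], 0.58)] [([226.6, 189.7], 0.97, array([ 558.5, -333.9,  146. ]))]
rail_carriage [([219.0, 172.0, 78.0, 63.0], 0.88)] [([217.2, 166.4], 0.8, array([ 550. , -346.1,  224.5]))]
jar [([431.0, 307.0, 38.0, 38.0], 0.59)
[... 1280 characters left out ...]
 30.0, 36.0], 0.57)] [([232.0, 161.9], 0.56, array([640.3, 149.7,  81.6]))]
cloth_tape [([404.0, 268.0, 15.0, 18.0], 0.59)] [([405.8, 269.2], 0.65, array([ 352.1, -346.9,   -0.6]))]
key_ring [([323.0, 263.0, 40.0, 30.0], 0.76)] [([321.8, 262.3], 0.84, array([ 366.8, -106.2,   -2.5]))]
marker_1 [([366.0, 256.0, 49.0, 13.0], 0.77)] [([363.3, 255.3], 0.59, array([ 388.8, -224.5,   13.4]))]
tray_pull [([287.0, 218.0, 58.0, 45.0], 0.88)] [([260.5, 226.4], 0.66, array([464.2,  69.5,  35.6]))]
canopy_front [([434.0, 214.0, 82.0, 77.0], 0.57)] [([400.0, 213.4], 0.9, array([ 510.9, -330.1,   12.6]))]
low_rails [([436.0, 215.0, 81.0, 82.0], 0.62)] []
upper_rails [([424.0, 237.0, 73.0, 38.0], 0.59)] []
```

```bash
python3 -c "
import cv2,numpy as np
"; ls pics
```

```text
scene0.png
top0.png
```

```bash
python3 - <<'E'
import cv2,numpy as np
a=cv2.imread('pics/scene0.png');b=cv2.imread('pics/top0.png')
a=cv2.resize(a[90:330,150:470],(800,600),interpolation=cv2.INTER_CUBIC);cv2.imwrite('pics/sc0.png',a)
b=cv2.resize(b[120:320,210:490],(800,571),interpolation=cv2.INTER_CUBIC);cv2.imwrite('pics/tc0.png',b)
E
```

```text
(no output)
```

View pics/sc0.png

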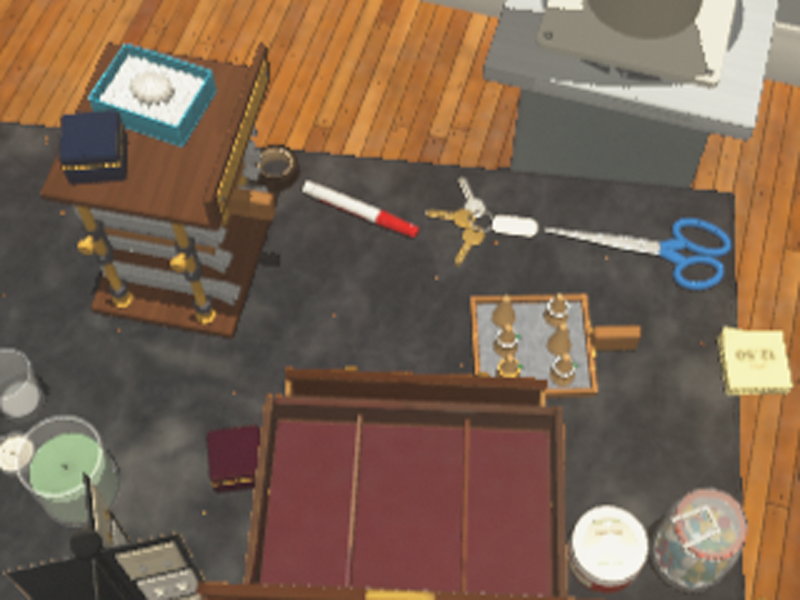

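View pics/tc0.png

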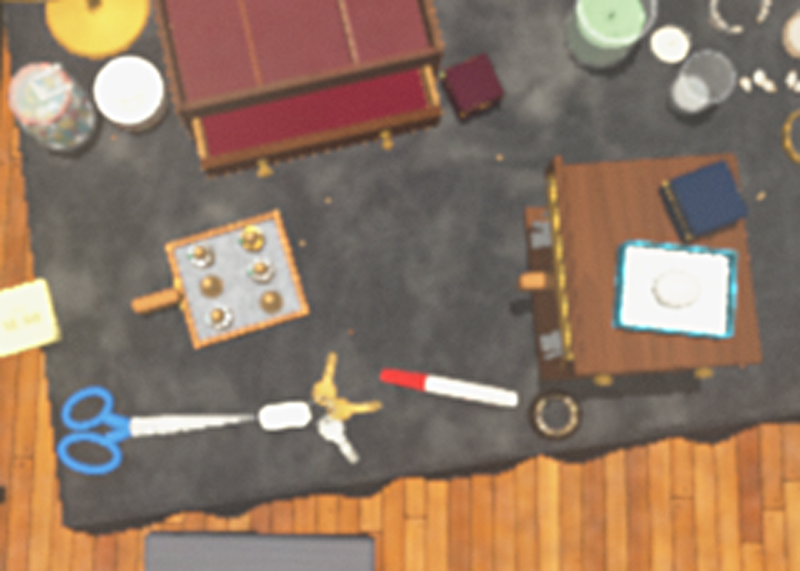

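```bash
python3 - <<'E'
from h import *
np.set_printoptions(precision=1,suppress=True)
T=viewer.get_image('top'); S=viewer.get_image('scene')
A=cloud(T); B=cloud(S)
np.savez('c.npz',A=A,B=B,pa=T['pixels'],pb=S['pixels'])
# tray: points in region
def rect(P): 
    r=cv2.minAreaRect(P[:,:2].astype(np.float32)); return r,cv2.boxPoints(r)
for nm,C in(('top',A),('scene',B)):
    P=C.reshape(-1,3); 
    m=(P[:,0]>400)&(P[:,0]<590)&(P[:,1]>-110)&(P[:,1]<120)&(P[:,2]>6)&(P[:,2]<70)
    Q=P[m]; print(nm,'tray pts',len(Q)); 
    # lip level
    L=Q[(Q[:,2]<20)]; body=L[L[:,1]<48]; print(rect(body))
    pu=Q[(Q[:,2]>26)&(Q[:,1]>45)]; print('pull',pu.mean(0) if len(pu) else 0,rect(pu) if len(pu)>5 else 0)
    # canopy top / board
    m=(P[:,0]>380)&(P[:,0]<700)&(P[:,1]>-560)&(P[:,1]<-220)
    R=P[m]; h,e=np.histogram(R[:,2],np.arange(-10,300,5)); print([(int(a),int(n)) for a,n in zip(e,h) if n>8])
    c=R[(R[:,2]>213)&(R[:,2]<300)]; print('canopy',rect(c))
    bd=R[(R[:,2]>245)&(R[:,1]>-330)]; print('board',rect(bd) if len(bd)>5 else 0)
E
```

```text
top tray pts 1153
(((493.9925231933594, -18.034812927246094), (110.42820739746094, 148.8726348876953), 18.107919692993164), array([[ 418.4,   35.6],
       [ 464.6, -105.9],
       [ 569.6,  -71.6],
       [ 523.3,   69.9]], dtype=float32))
pull [467.   63.3  34.9] (((467.56195068359375, 63.672767639160156), (14.297137260437012, 40.95755386352539), 18.677406311035156), array([[454.2,  80.8],
       [467.3,  42. ],
       [480.9,  46.6],
       [467.8,  85.4]], dtype=float32))
[(-10, 100), (-5, 3329), (0, 2914), (5, 145), (10, 360), (15, 181), (20, 33), (25, 19), (30, 24), (35, 110), (40, 135), (45, 20), (50, 21), (55, 15), (60, 15), (65, 21), (100, 25), (135, 24), (140, 39), (150, 22), (155, 10), (215, 45), (220, 2088), (225, 638), (230, 95), (235, 491), (240, 412), (245, 153), (250, 254), (255, 343), (260, 328), (265, 239)]
canopy (((489.50054931640625, -380.9820251464844), (176.18728637695312, 162.01048278808594), 4.763437747955322), array([[ 395. , -307.6],
       [ 408.4, -469. ],
       [ 584. , -454.4],
       [ 570.6, -292.9]], dtype=float32))
board (((482.7438049316406, -305.
[... 989 characters left out ...]
 (145, 93), (150, 137), (155, 95), (160, 103), (165, 14), (170, 10), (175, 12), (180, 10), (185, 15), (210, 19), (215, 107), (220, 1486), (225, 678), (230, 148), (235, 385), (240, 492), (245, 286), (250, 322), (255, 317), (260, 344), (265, 223)]
canopy (((490.689697265625, -379.4626159667969), (179.14654541015625, 162.45254516601562), 4.728759288787842), array([[ 394.7, -305.9],
       [ 408.1, -467.8],
       [ 586.7, -453. ],
       [ 573.3, -291.1]], dtype=float32))
board (((483.7738037109375, -304.6470947265625), (177.71157836914062, 10.52432632446289), 4.880158424377441), array([[ 394.8, -307. ],
       [ 395.7, -317.4],
       [ 572.8, -302.3],
       [ 571.9, -291.8]], dtype=float32))
```

```bash
python3 - <<'E'
import numpy as np
np.set_printoptions(precision=1,suppress=True)
d=np.load('c.npz'); R=np.array([[.085,-.9964],[.9964,.085]]); o=np.array([490.9,-389.9])
for n in 'AB':
    P=d[n].reshape(-1,3); Q=np.c_[(P[:,:2]-o)@R.T,P[:,2]]
    p=Q[(abs(Q[:,1])<14)&(Q[:,0]>-112)&(Q[:,0]<-92)&(Q[:,2]>60)&(Q[:,2]<205)]
    print(n,'pull',len(p),np.percentile(p,[5,50,95],axis=0) if len(p) else'')
    for lo,hi in((45,64),(64,72),(-72,-64),(-64,-45)):
        g=Q[(Q[:,1]>lo)&(Q[:,1]<hi)&(Q[:,0]>-80)&(Q[:,0]<70)&(Q[:,2]>20)&(Q[:,2]<205)]
        h,e=np.histogram(g[:,2],np.arange(20,205,3)); print(lo,[(int(a),int(k)) for a,k in zip(e,h) if k>5])
    g=Q[(Q[:,0]<-60)&(Q[:,0]>-92)&(abs(Q[:,1])<75)&(Q[:,2]>20)&(Q[:,2]<205)]
    h,e=np.histogram(g[:,2],np.arange(20,205,3)); print('front',[(int(a),int(k)) for a,k in zip(e,h) if k>3])
# points outer sides +y face
P=d['B'].reshape(-1,3); Q=np.c_[(P[:,:2]-o)@R.T,P[:,2]]
g=Q[(Q[:,0]>-35)&(Q[:,0]<35)&(Q[:,1]>40)&(Q[:,1]<90)&(Q[:,2]>30)&(Q[:,2]<205)]
for z in range(30,205,4):
    k=g[(g[:,2]>=z)&(g[:,2]<z+4)]; print(z,len(k),k[:,1].mean() if len(k) else '',end=' | ')
E
```

```text
A pull 38 [[-103.9   -7.6  114.2]
 [ -99.2   -2.   139.2]
 [ -92.5    5.1  141.7]]
45 [(35, 9), (38, 8), (41, 6), (101, 8)]
64 []
-72 []
-64 [(38, 12), (98, 7), (101, 8)]
front [(32, 5), (35, 17), (38, 19), (41, 6), (53, 5), (98, 11), (101, 17), (104, 4), (137, 11), (140, 20), (143, 5)]
B pull 64 [[-104.6   -4.3  114.9]
 [ -99.5    4.5  133.2]
 [ -92.6    7.5  142.8]]
45 [(32, 8), (35, 23), (38, 75), (41, 50), (44, 29), (47, 25), (50, 33), (53, 31), (56, 8), (98, 8), (101, 24), (104, 24), (107, 25), (110, 45), (113, 47), (116, 88), (119, 48), (143, 13), (146, 28), (149, 29), (152, 29), (155, 35), (158, 29), (161, 56), (164, 15)]
64 [(38, 8), (44, 7), (107, 7), (110, 12), (116, 6), (122, 7), (149, 8), (152, 9), (155, 11), (164, 6)]
-72 [(50, 6)]
-64 [(98, 9), (101, 18), (104, 13), (110, 7), (113, 6), (143, 7), (146, 6)]
front [(32, 4), (35, 5), (38, 19), (50, 12), (53, 7), (98, 16), (101, 33), (104, 22), (107, 12), (110, 15), (113, 17), (116, 21), (119, 15), (122, 6), (125, 9), (128, 13), (131, 4), (134, 8), (137, 20), (140, 35), (143, 20), (146, 22), (149, 7), (152, 6), (155, 5), (161, 7), (164, 5)]
30 1 60.131686393896096 | 34 18 52.170610459486596 | 38 49 51.65402908593879 | 42 24 57.77876245357854 | 46 28 61.835230663166804 | 50 25 61.140258930772035 | 54 19 61.31432120392243 | 58 1 63.55363499266046 | 62 0  | 66 0  | 70 0  | 74 0  | 78 0  | 82 0  | 86 0  | 90 0  | 94 0  | 98 4 64.49459879662288 | 102 15 61.95439006184861 | 106 24 56.75325065834684 | 110 50 53.26439701878789 | 114 45 57.84969304051487 | 118 70 57.29408009017446 | 122 3 56.22191451711168 | 126 0  | 130 0  | 134 0  | 138 0  | 142 5 60.95230399658099 | 146 16 60.66075768725565 | 150 31 61.448815967859375 | 154 25 61.72317993925865 | 158 26 61.08513543998298 | 162 38 61.209919959071705 | 166 0  | 170 0  | 174 0  | 178 0  | 182 0  | 186 0  | 190 0  | 194 0  | 198 0  | 202 0  |
```

Call:
play_rows(dp=[[0,0,41],[0,0,41],[0,0,41],[0,0,41]], yaw=[0,0,0,0])

```text
t: 2.73
ee_pos: [220.5, -584.4, 388.5]
orientation: [-3.09, -0.564, 0.0]
ft_force: [-0.3, -0.5, 1.0]
width: 87.6
grasp_force: 0.0
```

Call:
play_rows(dp=[[20,30,41],[20,30,41],[20,30,41],[20,30,41],[20,30,41],[20,30,41],[20,30,41],[20,30,41]], yaw=[0,0,0,0,0,0,0,0])

```text
t: 3.4
ee_pos: [343.0, -400.1, 638.8]
orientation: [3.09, 0.563, 0.0]
ft_force: [0.8, -0.6, -0.3]
width: 87.9
grasp_force: 0.0
```

Call:
play_rows(dp=[[0,0,41],[0,0,41],[0,0,41],[0,0,41],[0,0,41],[0,0,41],[0,0,41],[0,0,41]], yaw=[0,0,0,0,0,0,0,0])

```text
t: 4.07
ee_pos: [323.8, -379.5, 918.3]
orientation: [-3.068, -0.56, 0.019]
ft_force: [-7.1, 10.2, 9.1]
width: 87.6
grasp_force: 0.0
```

```bash
python3 -c "
from h import *
o=ctrl.get_obs();print(o['qpos'].round(3),o['ee_pos'],o['orientation'].round(3))"
```

```text
[-8.89e-01  3.92e-01  8.50e-02  1.00e-03  2.69e+00  3.23e-01] [ 323.8160958  -379.45046835  918.29541916] [-3.068 -0.56   0.019]
```

Call:
play_rows(dp=[[-5,5,-20],[-25,30,-5],[-25,30,0],[-25,30,0]], yaw=[0,0,0,0])

```text
t: 4.4
ee_pos: [243.5, -283.9, 898.4]
orientation: [-3.068, -0.559, 0.019]
ft_force: [-0.1, -0.6, 1.4]
width: 87.9
grasp_force: 0.0
```

```bash
cat >> h.py <<'E'
from scipy.spatial.transform import Rotation as Ro
def st():
    o=ctrl.get_obs(); R=Ro.from_rotvec(o['orientation']).as_matrix(); z=R[:,2]
    print('t',o['t'],'q',o['qpos'].round(3).tolist(),'p',o['ee_pos'].round(1).tolist(),'tilt',np.degrees(np.arccos(-z[2])).round(2),'dir',np.degrees(np.arctan2(z[1],z[0])).round(1),'yaxis',R[:,1].round(3).tolist(),'F',o['ft_force'].round(1).tolist())
    return o,R
E
python3 -c "
from h import *
st()"
```

```text
t 4.4 q [-0.894, 0.037, 0.631, 0.001, 2.5, 0.317] p [243.5, -283.9, 898.4] tilt 1.49 dir 127.7 yaxis [0.353, -0.935, -0.025] F [-0.1, -0.6, 1.4]
```

Call:
play_rows(dp=[[-25,30,10],[-25,30,20],[-20,25,20],[-20,25,20]], yaw=[0,0,0,0])

```text
t: 4.73
ee_pos: [154.5, -175.0, 962.7]
orientation: [-3.08, -0.562, 0.009]
ft_force: [1.1, -0.6, -0.8]
width: 87.9
grasp_force: 0.0
```

```bash
python3 -c "
from h import *
st()"
```

```text
t 4.7333 q [-0.899, -0.088, 0.551, 0.001, 2.69, 0.312] p [154.5, -175.0, 962.7] tilt 0.71 dir 126.9 yaxis [0.353, -0.936, -0.012] F [1.1, -0.6, -0.8]
```

Call:
play_rows(dp=[[-5,6,20],[-5,6,20],[-5,6,20],[-5,6,20]], yaw=[0,0,0,0])

```text
t: 5.07
ee_pos: [142.3, -160.1, 973.6]
orientation: [3.062, 0.558, 0.025]
ft_force: [0.9, -0.1, 0.3]
width: 87.5
grasp_force: 0.0
```

```bash
python3 -c "
from h import *
st()"
```

```text
t 5.0667 q [-0.9, -0.115, 0.535, 0.0, 2.689, 0.31] p [142.3, -160.1, 973.6] tilt 1.92 dir -51.5 yaxis [0.353, -0.935, 0.032] F [0.9, -0.1, 0.3]
```

Call:
play_rows(dp=[[-5,6,41],[-5,6,41],[-5,6,41],[-5,6,41],[-5,6,41],[-5,6,41],[-5,6,41],[-5,6,41]], yaw=[0,0,0,0,0,0,0,0])

```text
t: 5.73
ee_pos: [126.5, -139.1, 1030.1]
orientation: [2.873, 0.524, 0.167]
ft_force: [0.3, 0.1, 0.8]
width: 88.1
grasp_force: 0.0
```

```bash
python3 -c "
from h import *
st()"
```

```text
t 5.7333 q [-0.888, -0.112, 0.32, -0.011, 2.689, 0.312] p [126.5, -139.1, 1030.1] tilt 14.04 dir -52.0 yaxis [0.335, -0.913, 0.232] F [0.3, 0.1, 0.8]
```

Call:
play_rows(dp=[[-20,22,25],[-20,22,25],[-20,22,25],[-20,22,25]], yaw=[0,0,0,0])

```text
t: 6.07
ee_pos: [63.2, -65.1, 1032.6]
orientation: [2.803, 0.506, 0.209]
ft_force: [0.5, 0.5, 0.3]
width: 87.8
grasp_force: 0.0
```

```bash
python3 -c "
from h import *
st()"
```

```text
t 6.0667 q [-0.793, -0.264, 0.396, -0.093, 2.689, 0.33] p [63.2, -65.1, 1032.6] tilt 18.37 dir -52.8 yaxis [0.32, -0.898, 0.302] F [0.5, 0.5, 0.3]
```

Call:
play_rows(dp=[[0,0,41],[0,0,41],[0,0,41],[0,0,41],[0,0,41]], yaw=[0,0,0,0,0])

```text
t: 6.48
ee_pos: [84.4, -92.5, 1069.6]
orientation: [2.702, 0.489, 0.271]
ft_force: [0.3, -0.7, 0.7]
width: 87.8
grasp_force: 0.0
```

```bash
python3 -c "
from h import *
st()"
```

```text
t 6.4833 q [-0.454, -0.158, 0.185, -0.442, 2.689, 0.319] p [84.4, -92.5, 1069.6] tilt 24.59 dir -52.8 yaxis [0.298, -0.867, 0.398] F [0.3, -0.7, 0.7]
```

Call:
play_rows(dp=[[-25,30,0],[-25,30,5],[-25,30,10],[0,0,41],[0,0,41],[0,0,41]], yaw=[0,0,0,0,0,0])

```text
t: 6.98
ee_pos: [45.3, -58.8, 1082.4]
orientation: [2.617, 0.478, 0.326]
ft_force: [0.1, 0.0, -0.0]
width: 88.0
grasp_force: 0.0
```

```bash
python3 -c "
from h import *
st()"
```

```text
t 6.9833 q [-0.76, -0.22, 0.151, -0.173, 2.689, 0.274] p [45.3, -58.8, 1082.4] tilt 29.83 dir -52.2 yaxis [0.276, -0.835, 0.476] F [0.1, 0.0, -0.0]
```

Call:
play_rows(dp=[[-25,32,-5],[-25,32,0],[-25,32,0],[-25,32,5],[0,0,41],[0,0,41],[0,0,41]], yaw=[0,0,0,0,0,0,0])

```text
t: 7.57
ee_pos: [-20.5, 23.3, 1076.5]
orientation: [2.52, 0.46, 0.38]
ft_force: [0.3, -0.2, -0.6]
width: 87.7
grasp_force: 0.0
```

```bash
python3 -c "
from h import *
st()"
```

```text
t 7.5667 q [-0.847, -0.373, 0.201, -0.088, 2.689, 0.272] p [-20.5, 23.3, 1076.5] tilt 35.74 dir -52.3 yaxis [0.243, -0.793, 0.559] F [0.3, -0.2, -0.6]
```

Call:
play_rows(dp=[[-20,26,15],[-20,26,15],[-10,13,35],[-10,13,35],[-10,13,35]], yaw=[0,0,0,0,0])

```text
t: 7.98
ee_pos: [-52.4, 63.3, 1080.7]
orientation: [2.428, 0.443, 0.426]
ft_force: [0.1, -0.9, -1.1]
width: 87.7
grasp_force: 0.0
```

```bash
python3 -c "
from h import *
st()"
```

```text
t 7.9833 q [-0.863, -0.425, 0.157, -0.078, 2.689, 0.264] p [-52.4, 63.3, 1080.7] tilt 41.25 dir -52.4 yaxis [0.208, -0.748, 0.631] F [0.1, -0.9, -1.1]
```

```bash
cat > kin.py <<'E'
import numpy as np
from scipy.optimize import least_squares
from scipy.spatial.transform import Rotation as Ro
LO=np.array([-3,-.9,.09,-1.31,.11,-2.54]);HI=np.array([3,2.11,2.58,4.45,2.69,2.54])
PRM=None
def fk(q,p):
    a0,h,L1,e,L2,d=p[:6]
    E=lambda ax,x:Ro.from_euler(ax,x).as_matrix()
    R=E('z',q[0]); x=R@[a0,0,h]
    R=R@E('y',q[1]); x=x+R@[0,0,L1]
    R=R@E('y',q[2]); x=x+R@[e,0,L2]
    R=R@E('z',q[3])@E('y',q[4]); x=x+R@[p[6],0,d]
    return x,R@E('z',q[5]+PH)
PH=0.
E
cat > fit.py <<'E'
from kin import *; import kin
D=[([-1.229,.423,1.63,0,1.089,-.019],[220.6,-584.5,222.3]),([-.889,.392,.085,.001,2.69,.323],[323.8,-379.5,918.3]),
([-.894,.037,.631,.001,2.5,.317],[243.5,-283.9,898.4]),([-.899,-.088,.551,.001,2.69,.312],[154.5,-175,962.7]),
([-.9,-.115,.535,0,2.689,.31],[142.3,-160.1,973.6]),([-.888,-.112,.32,-.011,2.689,.312],[126.5,-139.1,1030.1]),
([-.793,-.264,.396,-.093,2.689,.33],[63.2,-65.1,1032.6]),([-.454,-.158,.185,-.442,2.689,.319],[84.4,-92.5,1069.6]),
([-.76,-.22,.151,-.173,2.689,.274],[45.3,-58.8,1082.4]),([-.847,-.373,.201,-.088,2.689,.272],[-20.5,23.3,1076.5]),
([-.863,-.425,.157,-.078,2.689,.264],[-52.4,63.3,1080.7])]
f=lambda p:np.concatenate([fk(q,p)[0]-x for q,x in D])
r=least_squares(f,[0,300,450,0,400,300,0]); print(r.x.round(1),abs(r.fun).max().round(1))
r=least_squares(lambda p:f(np.append(p,0)),[0,300,450,0,400,300]); print(r.x.round(1),abs(r.fun).max().round(1))
x,R=fk(D[-1][0],np.append(r.x,0)); print(R.round(3)); 
from h import ctrl
print(Ro.from_rotvec(ctrl.get_obs()['orientation']).as_matrix().round(3))
E
python3 fit.py
```

```text
[ 10.2 308.  565.5  83.1 486.6 303.6  14.7] 12.8
[  1.7 309.  554.8  78.5 484.4 296.7] 12.1
[[-0.208  0.892  0.402]
 [ 0.747  0.41  -0.523]
 [-0.631  0.192 -0.752]]
[[ 0.892  0.208  0.402]
 [ 0.41  -0.748 -0.522]
 [ 0.192  0.631 -0.752]]
```

```bash
sed -i 's/^PH=0.*/PH=np.pi\/2\nP=np.array([1.7,309,554.8,78.5,484.4,296.7,0])/' kin.py; cat >> kin.py <<'E'
V=.7*np.array([2.39,2.39,3.01,3.14,3.14,3.14])/12
def row(q,x,R,dp,yaw,w):
    xt=x+np.array(dp,float); Rt=Ro.from_euler('z',np.radians(yaw)).as_matrix()@R
    def f(qq):
        a,B=fk(qq,P); return np.r_[a-xt,w*Ro.from_matrix(B@Rt.T).as_rotvec(),.5*(qq-q)]
    lo=np.maximum(LO,q-V)-1e-6;hi=np.minimum(HI,q+V)+1e-6
    s=least_squares(f,np.clip(q,lo+1e-9,hi-1e-9),bounds=(lo,hi),max_nfev=30)
    return s.x,*fk(s.x,P)
def run(q,dps,yaws,w=300):
    q=np.clip(np.array(q,float),LO,HI); x,R=fk(q,P)
    for d,y in zip(dps,yaws): q,x,R=row(q,x,R,d,y,w)
    return q,x,R
def tilt(R): z=R[:,2]; L=R.T@[0,0,-1]; return np.degrees(np.arccos(-z[2])).round(1),np.degrees(np.arctan2(z[1],z[0])).round(1),R[:,1].round(2).tolist()
E
python3 - <<'E'
from kin import *
for w in(100,200,400,800,1500):
    q,x,R=run([-.899,-.088,.551,.001,2.69,.312],[[-5,6,20]]*4,[0]*4,w); print(w,q.round(3),x.round(),tilt(R))
    q,x,R=run([-.9,-.115,.535,0,2.689,.31],[[-5,6,41]]*8,[0]*8,w); print(w,q.round(3),x.round(),tilt(R))
    # fold-in from here: first go to low inner
E
```

```text
100 [-0.904 -0.078  0.279  0.003  2.69   0.309] [ 128. -161. 1034.] (np.float64(14.4), np.float64(-51.5), [0.33, -0.91, 0.24])
100 [-0.894 -0.24   0.09  -0.009  2.042  0.306] [  96. -124. 1245.] (np.float64(71.6), np.float64(-51.7), [-0.05, -0.42, 0.9])
200 [-9.03e-01 -9.50e-02  3.64e-01  2.00e-03  2.69e+00  3.09e-01] [ 129. -163. 1016.] (np.float64(10.5), np.float64(-51.4), [0.34, -0.92, 0.17])
200 [-9.090e-01 -1.770e-01  9.000e-02  2.000e-03  2.401e+00  3.040e-01] [  98. -125. 1144.] (np.float64(47.4), np.float64(-52.0), [0.16, -0.69, 0.7])
400 [-9.03e-01 -1.14e-01  4.79e-01  1.00e-03  2.69e+00  3.09e-01] [ 131. -165.  989.] (np.float64(5.0), np.float64(-51.3), [0.35, -0.93, 0.08])
400 [-0.919 -0.076  0.117  0.014  2.69   0.305] [ 109. -139. 1071.] (np.float64(23.5), np.float64(-51.7), [0.3, -0.87, 0.38])
800 [-9.02e-01 -1.24e-01  5.53e-01  1.00e-03  2.69e+00  3.09e-01] [ 132. -167.  971.] (np.float64(1.3), np.float64(-50.5), [0.35, -0.94, 0.02])
800 [-9.10e-01 -1.30e-01  4.18e-01  2.00e-03  2.69e+00  3.03e-01] [ 118. -151. 1009.] (np.float64(9.4), np.float64(-51.8), [0.35, -0.93, 0.16])
1500 [-9.02e-01 -1.26e-01  5.79e-01  1.00e-03  2.69e+00  3.09e-01] [ 133. -168.  964.] (np.float64(0.1), np.float64(106.1), [0.35, -0.94, -0.0])
1500 [-9.09e-01 -1.42e-01  5.20e-01  1.00e-03  2.69e+00  3.02e-01] [ 121. -155.  984.] (np.float64(4.2), np.float64(-51.7), [0.35, -0.93, 0.07])
```

```bash
cat > scan.py <<'E'
from kin import *
w=600
def ik(x,R,q0):
    f=lambda q:np.r_[fk(q,P)[0]-x,w*Ro.from_matrix(fk(q,P)[1]@R.T).as_rotvec()]
    s=least_squares(f,np.clip(q0,LO+1e-6,HI-1e-6),bounds=(LO,HI)); return s.x,np.linalg.norm(s.fun)
def signed(R,a): z=R[:,2]; return np.degrees(np.arctan2(z@[np.cos(a),np.sin(a),0],-z[2]))
if __name__=='__main__':
    a=-.7; u=np.array([np.cos(a),np.sin(a),0])
    out=[]
    q0=[a,.0,1.5,0,1.,.264]
    x,R=fk([a,-.4,.4,0,np.pi-.72,.264],P)
    for r in(150,250,350,500,700,900,1050):
        for z in(200,350,500,700,900):
            q,e=ik(u*r+[0,0,z],R,q0)
            if e>1: continue
            for nm,d in dict(inn=-u*41,out=u*41,up=[0,0,41],dn=[0,0,-41],inup=-u*29+[0,0,29],indn=-u*29+[0,0,-29],outup=u*29+[0,0,29],outdn=u*29+[0,0,-29]).items():
                Q,X,RR=run(q,[d]*12,[0]*12,w); s=signed(RR,a)
                if s<38: out.append((round(s,1),r,z,nm,X@u,X[2],Q.round(2).tolist()))
    out.sort()
    for o in out[:14]: print(o[:4],round(o[4]),round(o[5]),o[6])
E
python3 scan.py
```

```text
(np.float64(22.3), 900, 200, 'indn') 656 -23 [-0.7, 0.75, 1.89, 0.0, 0.11, 0.26]
(np.float64(23.0), 500, 350, 'dn') 549 63 [-0.7, 0.5, 2.14, 0.0, 0.11, 0.26]
(np.float64(24.1), 250, 500, 'inn') 125 603 [-1.54, -0.9, 1.84, 0.33, 1.89, -0.43]
(np.float64(24.7), 250, 350, 'indn') 164 254 [-0.71, -0.9, 2.58, 0.0, 1.03, 0.26]
(np.float64(26.2), 250, 350, 'dn') 335 147 [-0.7, 0.02, 2.56, 0.0, 0.11, 0.26]
(np.float64(26.5), 350, 350, 'dn') 340 134 [-0.84, 0.08, 2.56, 1.14, 0.11, -1.0]
(np.float64(27.2), 1050, 200, 'indn') 790 -78 [-0.7, 0.95, 1.61, 0.0, 0.11, 0.26]
(np.float64(27.4), 250, 350, 'inn') 171 263 [-1.27, -0.9, 2.57, 0.3, 1.08, -0.4]
(np.float64(27.5), 350, 350, 'indn') 177 260 [-0.7, -0.9, 2.58, -0.0, 0.98, 0.26]
(np.float64(27.5), 700, 350, 'dn') 769 -45 [-0.7, 0.88, 1.68, -0.0, 0.11, 0.26]
(np.float64(27.6), 350, 500, 'inn') 155 581 [-1.15, -0.9, 1.91, 0.21, 1.69, -0.11]
(np.float64(27.8), 150, 900, 'indn') -19 798 [-0.7, -0.9, 1.33, -0.0, 2.22, 0.26]
(np.float64(28.0), 250, 500, 'indn') 179 261 [-0.7, -0.9, 2.58, 0.0, 0.97, 0.26]
(np.float64(28.9), 900, 350, 'indn') 603 107 [-0.7, 0.45, 2.07, -0.0, 0.11, 0.26]
```

```bash
cat > scan2.py <<'E'
from scan import *
from multiprocessing import Pool
def lean(R): # tool-frame lean vector, deg
    g=R.T@[0,0,-1]; t=np.arccos(g[2]); v=-g[:2]/max(np.hypot(*g[:2]),1e-9)*np.degrees(t); return v
a=-.7; u=np.array([np.cos(a),np.sin(a),0])
def job(k):
    X,r,z,nm=k
    x,R=fk([a,-.4,.4,0,np.pi-.72,.264],P)
    R=Ro.from_euler('z',np.radians(X)).as_matrix()@R
    best=None
    for q0 in([a,.3,1.,0,1.5,.264-np.radians(X)],[a,.3,1.,np.radians(X),1.5,.264],):
        q0=np.clip(q0,LO,HI); q,e=ik(u*r+[0,0,z],R,q0)
        if e<1: break
    else: return None
    qs=q
    d=dict(up=np.array([0,0,41.]),inup=-u*29+[0,0,29],inn=-u*41)[nm]
    qq=np.clip(q,LO,HI);xx,RR=fk(qq,P)
    for i in range(36):
        qq,xx,RR=row(qq,xx,RR,d,0,w); L=lean(RR); c=abs(L[1])+max(0,28-abs(L[0]))
        if qq[2]<.12 or xx[2]<350: break
        if best is None or c<best[0]: best=(c,k,i,L.round(1).tolist(),xx.round().tolist(),qq.round(2).tolist(),qs.round(2).tolist())
    return best
if __name__=='__main__':
    K=[(X,r,z,n) for X in(-165,-150,-135,-120,-100,-80,80,100,120,135,150,165) for r in(350,500,650) for z in(500,700) for n in('up','inup','inn')]
    with Pool() as p: o=[b for b in p.map(job,K,chunksize=2) if b]
    o.sort(key=lambda b:b[0])
    for b in o[:12]: print(b)
E
time timeout 500 python3 scan2.py
```

```text
(np.float64(19.68841440607149), (80, 350, 500, 'inn'), 35, [40.4, 19.7], [-13.0, 158.0, 508.0], [-1.85, -0.9, 2.18, -0.37, 2.6, -2.54], [-1.25, -0.19, 1.87, 0.67, 1.73, -1.66])
(np.float64(20.919185623809888), (80, 350, 700, 'inn'), 35, [32.5, 20.9], [5.0, 102.0, 627.0], [-1.97, -0.76, 1.87, -0.27, 2.69, -2.54], [-1.25, -0.21, 1.48, 0.76, 2.04, -1.38])
(np.float64(21.70338305894854), (80, 500, 500, 'inn'), 35, [36.6, 21.7], [5.0, 150.0, 505.0], [-1.92, -0.9, 2.17, -0.3, 2.58, -2.54], [-1.09, 0.06, 1.64, 0.7, 1.62, -1.55])
(np.float64(22.767410755413906), (100, 350, 700, 'inn'), 35, [34.0, 22.8], [-46.0, 148.0, 559.0], [-1.49, -0.9, 2.04, -0.27, 2.69, -2.54], [-1.17, -0.11, 1.39, 0.72, 2.2, -1.61])
(np.float64(24.139548444844625), (80, 650, 500, 'inn'), 35, [33.0, 24.1], [19.0, 134.0, 504.0], [-1.99, -0.88, 2.16, -0.23, 2.56, -2.54], [-1.0, 0.31, 1.34, 0.71, 1.6, -1.45])
(np.float64(24.25082245333031), (100, 500, 700, 'inn'), 35, [30.8, 24.3], [-31.0, 147.0, 563.0], [-1.55, -0.9, 2.02, -0.21, 2.69, -2.54], [-1.05, 0.14, 1.13, 0.74, 2.13, -1.51])
(np.float64(24.38006814963581), (80, 50
[... 364 characters left out ...]
'), 35, [27.4, 27.4], [10.0, 50.0, 659.0], [-2.09, -0.65, 1.77, -0.13, 2.69, -2.54], [-1.0, 0.29, 0.95, 0.76, 1.9, -1.18])
(np.float64(30.402939118487527), (100, 350, 500, 'inn'), 35, [40.4, 30.4], [-48.0, 167.0, 512.0], [-1.48, -0.9, 2.22, -0.26, 2.69, -2.54], [-1.17, -0.08, 1.77, 0.59, 1.87, -1.89])
(np.float64(30.709604961697845), (120, 350, 700, 'inn'), 34, [30.6, 30.7], [-68.0, 141.0, 539.0], [-1.23, -0.9, 2.1, -0.13, 2.69, -2.54], [-1.06, -0.02, 1.31, 0.62, 2.35, -1.86])
(np.float64(30.73973037533957), (120, 500, 700, 'inn'), 35, [28.4, 30.7], [-60.0, 141.0, 545.0], [-1.26, -0.9, 2.08, -0.1, 2.69, -2.54], [-0.98, 0.25, 1.01, 0.68, 2.32, -1.74])
real	0m7.270s
user	0m27.291s
sys	0m0.104s
```

```bash
cat > sim3.py <<'E'
from scan2 import *
q0=np.array([-.863,-.425,.157,-.078,2.689,.264])
a=-.88; u=np.array([np.cos(a),np.sin(a),0])
def go(pre,d,n):
    q=q0.copy(); x,R=fk(q,P); i=0; log=[]
    for dd,k in pre+[(d,n)]:
        dd=np.asarray(u*dd[0]+[0,0,dd[1]])
        for _ in range(k):
            q,x,R=row(q,x,R,dd,0,w); i+=1
            if i%6==0: log.append((i,lean(R).round(0).tolist(),round(x@u),round(x[2]),q[1:5].round(2).tolist()))
            if lean(R)[1]*np.sign(lean(fk(q0,P)[1])[1])<1: break
    return log
for pre in([((0,-41),4)],[((20,-36),6)],[((20,-36),9)],[((20,-36),14)]):
    for d in((-41,0),(-41,-15),(-29,-29),(-15,-40),(0,-41)):
        L=go(pre,d,40); print(pre,d,[l[:4] for l in L[1::2]][-4:],L[-1][4])
E
python3 sim3.py
```

```text
[((0, -41), 4)] (-41, 0) [(12, [13.0, 44.0], -312, 929), (24, [16.0, 62.0], -409, 951), (36, [14.0, 68.0], -458, 943)] [-0.9, 0.09, -0.64, 2.69]
[((0, -41), 4)] (-41, -15) [(12, [12.0, 42.0], -301, 924), (24, [14.0, 58.0], -386, 948), (36, [10.0, 66.0], -472, 927)] [-0.9, 0.09, -1.06, 2.69]
[((0, -41), 4)] (-29, -29) [(12, [11.0, 35.0], -270, 907), (24, [11.0, 40.0], -293, 919), (36, [9.0, 47.0], -333, 933)] [-0.9, 0.39, -0.54, 2.69]
[((0, -41), 4)] (-15, -40) [(12, [9.0, 30.0], -150, 874), (24, [5.0, 17.0], -196, 839), (36, [1.0, 6.0], -160, 785)] [-0.9, 1.26, -0.04, 2.68]
[((0, -41), 4)] (0, -41) [(12, [9.0, 31.0], -5, 811), (24, [6.0, 21.0], 163, 448), (36, [3.0, 15.0], 271, 118)] [0.57, 2.43, -1.3, 0.11]
[((20, -36), 6)] (-41, 0) [(12, [12.0, 38.0], -218, 916), (24, [14.0, 53.0], -360, 945), (36, [15.0, 69.0], -455, 946)] [-0.9, 0.09, -0.55, 2.69]
[((20, -36), 6)] (-41, -15) [(12, [11.0, 35.0], -197, 904), (24, [12.0, 46.0], -323, 933), (36, [11.0, 63.0], -433, 942)] [-0.9, 0.09, -0.87, 2.69]
[((20, -36), 6)] (-29, -29) [(12, [10.0, 33.0], -87, 865), (24, [7.0, 27.0], -232, 878),
[... 1341 characters left out ...]
]
[((20, -36), 14)] (-41, -15) [(12, [11.0, 38.0], 162, 699), (24, [6.0, 23.0], 120, 573), (36, [-5.0, 15.0], -108, 403), (48, [-15.0, 7.0], -480, 214)] [0.85, 1.17, 0.25, 1.35]
[((20, -36), 14)] (-29, -29) [(12, [11.0, 38.0], 162, 699), (24, [6.0, 28.0], 145, 389), (36, [-5.0, 19.0], -11, 115), (48, [-11.0, 14.0], -331, -216)] [1.45, 1.48, 0.44, 0.5]
[((20, -36), 14)] (-15, -40) [(12, [11.0, 38.0], 162, 699), (24, [8.0, 33.0], 167, 274), (36, [-6.0, 23.0], 62, 71), (48, [-15.0, 17.0], -123, -333)] [1.81, 1.41, 0.16, 0.32]
[((20, -36), 14)] (0, -41) [(12, [11.0, 38.0], 162, 699), (24, [10.0, 35.0], 255, 271), (36, [3.0, 19.0], 361, 72), (48, [-4.0, 4.0], 473, -280)] [1.66, 1.45, -1.27, 0.11]
```

```bash
python3 - <<'E'
from scan import *
for nm,az,pos in(('tray',-73.5,[466,56,12]),('trayhi',-73.5,[466,56,200]),('pre',-85.1,[470,-150,185]),('home',-85.1,[483,-305,160])):
    d=np.radians(az); 
    for s in(1,-1):
        for t in(38,):
            tt=np.radians(t)
            z=np.array([np.cos(d)*np.sin(tt),np.sin(d)*np.sin(tt),-np.cos(tt)]); y=s*np.array([-np.sin(d),np.cos(d),0]); R=np.c_[np.cross(y,z),y,z]
            best=None
            for j4 in(-1,0,1,2,3):
              for j6 in(-2,-1,0,1,2):
                q,e=ik(np.array(pos,float),R,[np.arctan2(pos[1],pos[0]),.5,1.5,j4,1.,j6])
                if best is None or e<best[0]: best=(e,q)
            print(nm,s,best[0].round(1),best[1].round(2))
E
```

```text
tray 1 0.0 [ 0.51  0.72  2.04 -0.97  0.82  1.06]
tray -1 0.0 [ 0.51  0.72  2.04 -0.97  0.82 -2.09]
trayhi 1 0.0 [ 0.51  0.34  2.02 -0.74  1.09  0.68]
trayhi -1 0.0 [ 0.51  0.34  2.02 -0.74  1.09 -2.46]
pre 1 0.0 [ 0.07  0.35  2.06 -0.87  0.94  0.59]
pre -1 2.7 [ 0.07  0.35  2.07 -0.87  0.94 -2.54]
home 1 0.0 [-0.26  0.43  2.01 -1.03  0.74  0.46]
home -1 28.4 [-0.24  0.45  2.05 -1.13  0.72 -2.54]
```

Call:
play_rows(dp=[[13,-15,-36],[13,-15,-36],[13,-15,-36],[13,-15,-36],[13,-15,-36],[13,-15,-36]], yaw=[0,0,0,0,0,0])

```text
t: 8.48
ee_pos: [14.0, -13.9, 899.0]
orientation: [2.43, 0.443, 0.423]
ft_force: [-0.4, 0.5, 0.3]
width: 87.9
grasp_force: 0.0
```

```bash
python3 -c "
from h import *
st()"
```

```text
t 8.4833 q [-0.866, -0.819, 1.142, -0.038, 2.101, 0.312] p [14.0, -13.9, 899.0] tilt 41.1 dir -52.5 yaxis [0.209, -0.748, 0.629] F [-0.4, 0.5, 0.3]
```

Call:
play_rows(dp=[[-18,23,-29],[-18,23,-29],[-18,23,-29],[-18,23,-29],[-18,23,-29],[-18,23,-29]], yaw=[0,0,0,0,0,0])

```text
t: 8.98
ee_pos: [-59.7, 78.8, 869.6]
orientation: [2.535, 0.462, 0.368]
ft_force: [0.7, 0.4, 0.2]
width: 87.8
grasp_force: 0.0
```

```bash
python3 -c "
from h import *
st()"
```

```text
t 8.9833 q [-0.875, -0.901, 1.088, -0.033, 2.348, 0.304] p [-59.7, 78.8, 869.6] tilt 34.78 dir -52.5 yaxis [0.249, -0.8, 0.546] F [0.7, 0.4, 0.2]
```

Call:
play_rows(dp=[[-20,25,-26],[-20,25,-26],[-20,25,-26],[-20,25,-26],[-20,25,-26],[-20,25,-26],[-20,25,-26],[-20,25,-26]], yaw=[0,0,0,0,0,0,0,0])

```text
t: 9.65
ee_pos: [-154.0, 193.8, 885.2]
orientation: [2.601, 0.474, 0.331]
ft_force: [0.7, 0.3, 0.3]
width: 87.7
grasp_force: 0.0
```

```bash
python3 -c "
from h import *
st()"
```

```text
t 9.65 q [-0.878, -0.902, 0.817, -0.048, 2.689, 0.284] p [-154.0, 193.8, 885.2] tilt 30.8 dir -52.6 yaxis [0.271, -0.828, 0.49] F [0.7, 0.3, 0.3]
```

Call:
play_rows(dp=[[0,0,-41],[0,0,-41],[-9,11,-38],[-9,11,-38],[-9,11,-38],[-9,11,-38],[-12,15,-35],[-12,15,-35]], yaw=[0,0,0,0,0,0,0,0])

```text
t: 10.32
ee_pos: [-144.1, 178.7, 867.6]
orientation: [2.679, 0.488, 0.284]
ft_force: [0.1, 0.5, -0.3]
width: 88.1
grasp_force: 0.0
```

```bash
python3 -c "
from h import *
st()"
```

```text
t 10.3167 q [-0.871, -0.903, 0.902, -0.051, 2.689, 0.289] p [-144.1, 178.7, 867.6] tilt 25.96 dir -52.8 yaxis [0.294, -0.859, 0.42] F [0.1, 0.5, -0.3]
```

Call:
play_rows(dp=[[13,-16,-36],[13,-16,-36],[13,-16,-36],[13,-16,-36],[-20,25,-26],[-20,25,-26],[-20,25,-26],[-20,25,-26]], yaw=[0,0,0,0,0,0,0,0])

```text
t: 10.98
ee_pos: [-126.6, 156.8, 838.5]
orientation: [2.795, 0.508, 0.211]
ft_force: [-0.1, -0.2, -1.0]
width: 88.0
grasp_force: 0.0
```

```bash
python3 -c "
from h import *
st()"
```

```text
t 10.9833 q [-0.863, -0.903, 1.035, -0.045, 2.681, 0.304] p [-126.6, 156.8, 838.5] tilt 18.78 dir -53.0 yaxis [0.321, -0.895, 0.309] F [-0.1, -0.2, -1.0]
```

Call:
play_rows(dp=[[13,-16,-36],[13,-16,-36],[13,-16,-36],[13,-16,-36],[-20,25,-26],[-20,25,-26],[-20,25,-26],[-20,25,-26]], yaw=[0,0,0,0,0,0,0,0])

```text
t: 11.65
ee_pos: [-87.2, 107.1, 784.8]
orientation: [2.911, 0.529, 0.132]
ft_force: [0.1, 0.4, -0.4]
width: 88.1
grasp_force: 0.0
```

Call:
play_rows(dp=[[13,-16,-36],[13,-16,-36],[13,-16,-36],[13,-16,-36],[-20,25,-26],[-20,25,-26],[-20,25,-26],[-20,25,-26]], yaw=[0,0,0,0,0,0,0,0])

```text
t: 12.32
ee_pos: [-29.4, 33.9, 669.0]
orientation: [3.022, 0.548, 0.048]
ft_force: [-0.1, 0.5, -0.6]
width: 87.7
grasp_force: 0.0
```

```bash
python3 -c "
from h import *
st()"
```

```text
t 12.3167 q [-0.72, -0.904, 1.614, -0.026, 2.357, 0.472] p [-29.4, 33.9, 669.0] tilt 4.37 dir -55.5 yaxis [0.35, -0.934, 0.074] F [-0.1, 0.5, -0.6]
```

Call:
play_rows(dp=[[20,-23,15],[20,-23,15],[20,-23,15],[20,-23,20],[20,-23,20],[20,-23,20],[20,-23,20],[20,-23,20]], yaw=[7,7,7,7,7,7,7,7])

```text
t: 12.98
ee_pos: [-15.7, -9.3, 695.7]
orientation: [2.98, 0.848, 0.05]
ft_force: [1.0, -0.8, -0.2]
width: 88.1
grasp_force: 0.0
```

```bash
python3 -c "
from h import *
st()"
```

```text
t 12.9833 q [0.401, -0.816, 1.554, -0.067, 2.375, 1.369] p [-15.7, -9.3, 695.7] tilt 3.07 dir -36.8 yaxis [0.525, -0.849, 0.05] F [1.0, -0.8, -0.2]
```

Call:
play_rows(dp=[[32,16,5],[32,16,5],[32,16,5],[32,10,10],[32,0,10],[30,-20,10],[25,-30,10],[20,-35,10]], yaw=[0,0,0,0,3,7,7,7])

```text
t: 13.65
ee_pos: [181.8, -2.5, 746.9]
orientation: [2.846, 1.24, 0.053]
ft_force: [0.4, -0.2, 0.0]
width: 88.0
grasp_force: 0.0
```

```bash
python3 -c "
from h import *
st()"
```

```text
t 13.65 q [-0.048, -0.478, 1.371, -0.022, 2.201, 0.687] p [181.8, -2.5, 746.9] tilt 2.9 dir -23.7 yaxis [0.731, -0.68, 0.048] F [0.4, -0.2, 0.0]
```

Call:
play_rows(dp=[[0,-25,12],[0,-25,12],[0,-25,12],[0,-25,12],[0,-25,12],[-5,-25,12],[-5,-22,12],[-5,-20,12]], yaw=[7,7,7,7,7,7,7,7])

```text
t: 14.32
ee_pos: [169.8, -147.0, 820.5]
orientation: [2.212, 2.197, 0.068]
ft_force: [0.9, -0.9, 0.6]
width: 87.8
grasp_force: 0.0
```

Call:
play_rows(dp=[[-5,-5,12],[-5,-5,12],[-5,-5,12],[-5,-5,12]], yaw=[7,7,7,7])

```text
t: 14.65
ee_pos: [149.9, -166.3, 868.6]
orientation: [1.619, 2.678, 0.073]
ft_force: [-0.5, -0.6, -0.6]
width: 88.4
grasp_force: 0.0
```

```bash
python3 -c "
from h import *
st()"
```

```text
t 14.65 q [-0.956, -0.263, 0.961, 0.074, 2.45, -1.382] p [149.9, -166.3, 868.6] tilt 2.75 dir 44.7 yaxis [0.885, 0.464, 0.046] F [-0.5, -0.6, -0.6]
```

Call:
play_rows(dp=[[0,0,35],[0,0,35],[0,0,35],[-5,6,41],[-5,6,41],[-5,6,41],[-5,6,41],[-5,6,41]], yaw=[6,6,6,0,0,0,0,0])

```text
t: 15.32
ee_pos: [148.5, -145.2, 1000.3]
orientation: [1.146, 2.781, -0.024]
ft_force: [0.3, -0.3, -0.1]
width: 87.8
grasp_force: 0.0
```

```bash
python3 -c "
from h import *
st()"
```

```text
t 15.3167 q [-0.911, -0.108, 0.432, 0.121, 2.69, -1.587] p [148.5, -145.2, 1000.3] tilt 7.73 dir -29.1 yaxis [0.702, 0.711, 0.036] F [0.3, -0.3, -0.1]
```

Call:
play_rows(dp=[[-18,20,25],[-18,20,25],[-18,20,25],[-18,20,25],[0,0,41],[0,0,41],[0,0,41],[0,0,41]], yaw=[0,0,0,0,0,0,0,0])

```text
t: 15.98
ee_pos: [124.6, -83.7, 1041.8]
orientation: [1.086, 2.628, -0.12]
ft_force: [0.4, -0.1, -0.2]
width: 88.2
grasp_force: 0.0
```

```bash
python3 -c "
from h import *
st()"
```

```text
t 15.9833 q [-0.677, -0.161, 0.306, 0.007, 2.69, -1.457] p [124.6, -83.7, 1041.8] tilt 17.61 dir -38.2 yaxis [0.702, 0.711, 0.035] F [0.4, -0.1, -0.2]
```

Call:
play_rows(dp=[[-16,12,15],[-16,12,15],[-16,12,15],[-16,12,15],[0,0,41],[0,0,41],[0,0,41]], yaw=[6,5,0,0,0,0,0])

```text
t: 16.57
ee_pos: [116.5, -54.1, 1061.9]
orientation: [0.834, 2.623, -0.13]
ft_force: [0.5, 0.1, -0.4]
width: 87.8
grasp_force: 0.0
```

```bash
python3 -c "
from h import *
st()"
```

```text
t 16.5667 q [-0.328, -0.167, 0.223, -0.191, 2.69, -1.472] p [116.5, -54.1, 1061.9] tilt 22.75 dir -31.2 yaxis [0.572, 0.819, 0.028] F [0.5, 0.1, -0.4]
```

Call:
play_rows(dp=[[-33,19,0],[-33,19,0],[-33,19,5],[-10,5,36],[-10,5,36],[-10,5,36],[-33,19,0],[-33,19,0]], yaw=[3,3,0,0,0,0,0,0])

```text
t: 17.23
ee_pos: [-30.4, 29.7, 1036.6]
orientation: [0.665, 2.563, -0.12]
ft_force: [0.2, -0.7, 0.8]
width: 87.6
grasp_force: 0.0
```

```bash
python3 -c "
from h import *
st()"
```

```text
t 17.2333 q [-0.445, -0.446, 0.398, 0.013, 2.69, -1.495] p [-30.4, 29.7, 1036.6] tilt 28.59 dir -24.8 yaxis [0.478, 0.878, 0.036] F [0.2, -0.7, 0.8]
```

Call:
play_rows(dp=[[-5,3,41],[-5,3,41],[-5,3,41],[-30,17,15],[-30,17,15],[-5,3,41],[-5,3,41],[-5,3,41]], yaw=[5,5,0,0,0,0,0,0])

```text
t: 17.9
ee_pos: [-31.6, 48.7, 1086.9]
orientation: [0.404, 2.426, -0.065]
ft_force: [0.3, -0.4, 0.9]
width: 88.1
grasp_force: 0.0
```

```bash
python3 -c "
from h import *
st()"
```

```text
t 17.9 q [-0.356, -0.37, 0.136, 0.169, 2.69, -1.418] p [-31.6, 48.7, 1086.9] tilt 39.14 dir -13.7 yaxis [0.304, 0.951, 0.057] F [0.3, -0.4, 0.9]
```

Call:
play_rows(dp=[[0,0,0],[0,0,0],[0,0,0],[-20,30,15],[-20,30,15],[-20,30,15],[-10,15,35]], yaw=[7,7,7,3,0,0,0])

```text
t: 18.48
ee_pos: [-78.7, 140.1, 1080.5]
orientation: [-0.101, 2.438, 0.125]
ft_force: [-0.0, -0.1, 0.2]
width: 88.0
grasp_force: 0.0
```

```bash
python3 -c "
from h import *
st()"
```

```text
t 18.4833 q [-0.32, -0.4, 0.086, 0.793, 2.69, -1.127] p [-78.7, 140.1, 1080.5] tilt 40.4 dir 10.3 yaxis [-0.105, 0.992, 0.063] F [-0.0, -0.1, 0.2]
```

Call:
play_rows(dp=[[30,-15,-20],[30,-15,-20],[30,-15,-20],[30,-15,-20],[30,-12,-20],[30,-5,-25],[30,-5,-25],[30,-5,-25]], yaw=[0,0,0,0,0,-5,-5,-5])

```text
t: 19.15
ee_pos: [123.0, 68.8, 940.1]
orientation: [0.124, 2.437, 0.054]
ft_force: [-0.4, 1.4, 0.8]
width: 87.6
grasp_force: 0.0
```

```bash
python3 -c "
from h import *
st()"
```

```text
t 19.15 q [-0.598, -0.672, 1.045, 0.446, 2.114, -1.705] p [123.0, 68.8, 940.1] tilt 40.24 dir 0.6 yaxis [0.075, 0.995, 0.072] F [-0.4, 1.4, 0.8]
```

Call:
play_rows(dp=[[0,-35,0],[0,-35,0],[40,0,-5],[40,0,-5],[40,0,-5],[40,0,-5],[40,0,-5],[38,0,-15]], yaw=[0,0,0,0,0,0,0,0])

```text
t: 19.82
ee_pos: [175.8, 61.0, 921.6]
orientation: [0.152, 2.489, 0.073]
ft_force: [0.2, 0.6, 0.1]
width: 87.9
grasp_force: 0.0
```

```bash
python3 -c "
from h import *
st()"
```

```text
t 19.8167 q [-1.161, -0.638, 1.086, 0.796, 2.24, -1.959] p [175.8, 61.0, 921.6] tilt 37.2 dir 1.5 yaxis [0.092, 0.992, 0.089] F [0.2, 0.6, 0.1]
```

Call:
play_rows(dp=[[12,-35,0],[12,-35,0],[14,-35,0],[16,-35,0],[18,-35,0],[20,-35,-5],[20,-35,-5],[25,-30,-10]], yaw=[0,0,0,0,0,0,0,0])

```text
t: 20.48
ee_pos: [303.4, -181.3, 901.0]
orientation: [0.161, 2.495, 0.076]
ft_force: [-0.2, 0.4, -1.1]
width: 87.9
grasp_force: 0.0
```

```bash
python3 -c "
from h import *
st()"
```

```text
t 20.4833 q [-1.061, -0.305, 1.062, 0.615, 1.973, -2.137] p [303.4, -181.3, 901.0] tilt 36.82 dir 1.6 yaxis [0.097, 0.991, 0.093] F [-0.2, 0.4, -1.1]
```

```bash
cat > sim4.py <<'E'
from scan2 import *
q=np.array([-1.061,-.305,1.062,.615,1.973,-2.137]); x,R=fk(q,P); print(x.round(),R[:,1].round(3),lean(R).round(1))
for A in(-65,-50):
  u=np.array([np.cos(np.radians(A)),np.sin(np.radians(A)),0])
  for Y in(20,36,50):
    q1,x1,R1=run(q,[u*36+[0,0,5]]*8,[Y/8]*8,w)
    print(A,Y,'pre',q1.round(2),x1.round(),R1[:,1].round(3),lean(R1).round(1))
    for d in((36,20),(41,0),(29,29),(20,36)):
        q2,x2,R2=run(q1,[u*d[0]+[0,0,d[1]]]*10,[0]*10,w); print('   ',d,q2.round(2),x2.round(),R2[:,1].round(3),lean(R2).round(1))
E
python3 sim4.py
```

```text
[ 287. -191.  899.] [0.097 0.991 0.093] [-36.4   5.7]
-65 20 pre [-1.13  0.42  0.18  0.89  2.26 -2.24] [ 407. -449.  933.] [-0.246  0.965  0.091] [-36.6   5.6]
    (36, 20) [-1.16  0.6   0.09  0.86  2.   -2.34] [ 481. -599.  885.] [-0.151  0.988 -0.02 ] [-45.9  -1.3]
    (41, 0) [-1.15  0.74  0.09  0.79  1.96 -2.45] [ 518. -682.  770.] [-0.175  0.985  0.003] [-42.7   0.2]
    (29, 29) [-1.17  0.51  0.09  0.91  2.04 -2.26] [ 452. -535.  945.] [-0.151  0.988 -0.019] [-46.8  -1.2]
    (20, 36) [-1.18  0.42  0.09  0.97  2.1  -2.17] [ 419. -462.  998.] [-0.156  0.988 -0.012] [-47.3  -0.8]
-65 36 pre [-1.13  0.5   0.09  1.04  2.38 -2.35] [ 403. -439.  918.] [-0.499  0.862  0.085] [-36.9   5.2]
    (36, 20) [-1.17  0.62  0.09  0.97  2.12 -2.51] [ 469. -572.  862.] [-0.401  0.915 -0.043] [-44.5  -2.8]
    (41, 0) [-1.14  0.75  0.09  0.9   2.08 -2.54] [ 515. -636.  761.] [-0.385  0.922  0.04 ] [-42.9   2.5]
    (29, 29) [-1.18  0.54  0.09  1.03  2.16 -2.42] [ 441. -508.  924.] [-0.4    0.915 -0.042] [-45.4  -2.7]
    (20, 36) [-1.19  0.45  0.09  1.11  2.21 -2.31] [ 408. -437.  978.] [-0.407  
[... 1475 characters left out ...]
 541. -449.  931.] [-0.404  0.914 -0.036] [-46.5  -2.3]
    (20, 36) [-1.02  0.44  0.09  1.02  2.13 -2.24] [ 491. -388.  985.] [-0.409  0.912 -0.029] [-46.9  -1.9]
-50 50 pre [-1.    0.53  0.09  1.07  2.41 -2.43] [ 458. -389.  901.] [-0.689  0.72   0.078] [-37.3   4.8]
    (36, 20) [-0.98  0.64  0.09  0.98  2.13 -2.54] [ 570. -477.  852.] [-0.596  0.802 -0.043] [-44.5  -2.7]
    (41, 0) [-0.95  0.77  0.09  0.93  2.09 -2.54] [ 629. -524.  754.] [-0.574  0.817  0.06 ] [-43.7   3.8]
    (29, 29) [-1.    0.56  0.09  1.04  2.18 -2.47] [ 526. -427.  911.] [-0.602  0.797 -0.055] [-45.   -3.5]
    (20, 36) [-1.02  0.47  0.09  1.13  2.23 -2.37] [ 476. -367.  966.] [-0.607  0.793 -0.047] [-45.5  -3. ]
```

Call:
play_rows(dp=[[15,-33,5],[15,-33,5],[15,-33,5],[15,-33,5],[15,-33,5],[15,-33,5],[15,-33,5],[15,-33,5]], yaw=[4.5,4.5,4.5,4.5,4.5,4.5,4.5,4.5])

```text
t: 21.15
ee_pos: [413.8, -423.6, 927.2]
orientation: [-0.589, 2.451, 0.325]
ft_force: [16.1, 5.3, 41.3]
width: 87.6
grasp_force: 0.0
```

Call:
play_rows(dp=[[15,-33,20],[15,-33,20],[15,-33,20],[15,-33,20]], yaw=[0,0,0,0])

```text
t: 21.48
ee_pos: [441.4, -484.2, 903.5]
orientation: [-0.545, 2.398, 0.251]
ft_force: [-0.1, 0.4, 0.5]
width: 87.9
grasp_force: 0.0
```

```bash
python3 -c "
from h import *
st()"
```

```text
t 21.4833 q [-1.158, 0.544, 0.086, 1.01, 2.285, -2.398] p [441.4, -484.2, 903.5] tilt 40.03 dir 29.1 yaxis [-0.445, 0.895, 0.039] F [-0.1, 0.4, 0.5]
```

Call:
play_rows(dp=[[15,-33,20],[15,-33,20]], yaw=[0,0])

```text
t: 21.65
ee_pos: [454.2, -511.5, 893.3]
orientation: [-0.524, 2.371, 0.215]
ft_force: [-0.0, -0.2, -0.6]
width: 87.8
grasp_force: 0.0
```

```bash
python3 - <<'E'
from h import *
o,R=st()
from scan2 import *
# plan check: where does tool go at tray/rack with this b/tilt
PP=P.copy()
for nm,yawd,pos in(('hi',-73.5,[466,56,300]),('tray',-73.5,[466,56,12]),('pre',-85.1,[470,-150,185]),('home',-85.1,[483,-305,160])):
    ya=np.degrees(np.arctan2(R[1,1],R[0,1])); D=yawd+90-ya
    R2=Ro.from_euler('z',np.radians(D)).as_matrix()@R
    for q0 in ([0,.4,2,-.9,.9,.7],):
        q,e=ik(np.array(pos,float),R2,q0); print(nm,D.round(1),e.round(2),q.round(2),R2[:,2].round(3))
E
```

```text
t 21.65 q [-1.167, 0.567, 0.086, 0.995, 2.232, -2.431] p [454.2, -511.5, 893.3] tilt 41.51 dir 25.9 yaxis [-0.425, 0.905, 0.012] F [-0.0, -0.2, -0.6]
hi -98.7 0.0 [ 0.54  0.2   1.95 -0.74  1.29  0.58] [ 0.197 -0.633 -0.749]
tray -98.7 0.0 [ 0.54  0.75  2.04 -1.01  0.87  1.13] [ 0.197 -0.633 -0.749]
pre -110.3 0.0 [ 0.1   0.36  2.07 -0.94  0.96  0.68] [ 0.065 -0.66  -0.749]
home -110.3 0.0 [-0.23  0.44  2.03 -1.13  0.77  0.58] [ 0.065 -0.66  -0.749]
```

Call:
play_rows(dp=[[0,28,-20],[0,28,-25],[0,29,-29],[0,29,-29],[0,29,-29],[0,29,-29],[0,29,-29],[0,29,-29]], yaw=[-4,-5,-6,-6,-6,-6,-6,-6])

```text
t: 22.32
ee_pos: [462.2, -328.5, 731.7]
orientation: [0.272, 2.379, -0.076]
ft_force: [0.9, 0.8, 0.9]
width: 88.0
grasp_force: 0.0
```

Call:
play_rows(dp=[[0,29,-29],[0,29,-29],[0,29,-29],[0,29,-29],[0,29,-29],[0,29,-29],[0,29,-29],[0,29,-29]], yaw=[-6,-6,-6,-6,-6,-6,-6,-6])

```text
t: 22.98
ee_pos: [465.1, -165.2, 562.2]
orientation: [0.992, 2.243, -0.315]
ft_force: [0.7, -0.2, 0.2]
width: 88.1
grasp_force: 0.0
```

```bash
python3 - <<'E'
from h import *
np.set_printoptions(precision=1,suppress=True)
o,R=st()
E
```

```text
t 22.9833 q [-0.113, -0.303, 1.825, -0.473, 1.068, -0.739] p [465.1, -165.2, 562.2] tilt 40.93 dir -44.0 yaxis [0.728, 0.684, 0.042] F [0.7, -0.2, 0.2]
```

Call:
play_rows(dp=[[-2,23,-26],[-2,23,-26],[-2,23,-26],[-2,23,-26],[-2,23,-26],[-2,23,-26],[-2,23,-26]], yaw=[-2,-2,-2,-2,-2,-2,-2])

```text
t: 23.57
ee_pos: [453.8, -2.3, 377.4]
orientation: [1.273, 2.131, -0.407]
ft_force: [0.4, 0.3, 0.4]
width: 87.7
grasp_force: 0.0
```

Call:
play_rows(dp=[[-2,23,-26],[-2,23,-26],[-2,23,-26],[-2,23,-26],[-2,23,-26],[-1,15,-18],[0,5,-5]], yaw=[-2,-2,-2,-2,-2,-2,-1])

```text
t: 24.15
ee_pos: [443.4, 134.7, 220.6]
orientation: [1.522, 2.002, -0.503]
ft_force: [-0.0, 0.1, 0.4]
width: 87.7
grasp_force: 0.0
```

```bash
cat >> h.py <<'E'
def wworld(im,o,u,v,z=None):
    R=Ro.from_rotvec(o['orientation']).as_matrix(); T=np.eye(4); T[:3,:3]=R; T[:3,3]=o['ee_pos']; T=T@im['hand_eye']
    dx,dy=(u-im['cx']),(v-im['cy']); r=np.hypot(dx,dy); f=im['fx']; th=r/f
    d=np.array([np.sin(th)*dx/max(r,1e-9),-np.sin(th)*dy/max(r,1e-9),-np.cos(th)])
    w=T[:3,:3]@d
    if z is None:
        k=im['range_z'][int(round(v)),int(round(u))]/np.cos(th); return T[:3,3]+w*k
    return T[:3,3]+w*(z-T[2,3])/w[2]
def wcloud(im,o):
    R=Ro.from_rotvec(o['orientation']).as_matrix(); T=np.eye(4); T[:3,:3]=R; T[:3,3]=o['ee_pos']; T=T@im['hand_eye']
    v,u=np.mgrid[0:400,0:640]; dx=u-im['cx'];dy=v-im['cy'];r=np.hypot(dx,dy)+1e-9;th=r/im['fx']
    k=im['range_z']; P=np.stack([np.tan(th)*dx/r*k,-np.tan(th)*dy/r*k,-k],-1)
    return P@T[:3,:3].T+T[:3,3]
E
python3 - <<'E'
from h import *
np.set_printoptions(precision=1,suppress=True)
o,R=st()
im=viewer.get_image('wrist'); save(im,'w1'); print(im['fx'],im['cx'],im['cy'],im['hand_eye'])
for k in('tray_pull','ring_tray'):
    for x in models.landmark_of(im,k)[:2]: print(k,x,wworld(im,o,*x['location']))
C=wcloud(im,o).reshape(-1,3); np.save('w1.npy',C)
m=(abs(C[:,0]-467)<40)&(C[:,1]>38)&(C[:,1]<100)&(C[:,2]>28)&(C[:,2]<45)
p=C[m]; print(len(p),p.mean(0),cv2.minAreaRect(p[:,:2].astype(np.float32)))
E
```

```text
t 24.15 q [0.682, 0.345, 1.965, -0.702, 1.206, 0.797] p [443.4, 134.7, 220.6] tilt 39.86 dir -70.7 yaxis [0.959, 0.282, 0.042] F [-0.0, 0.1, 0.4]
309.70691628693146 325.74412102628844 195.0175223080546 [[   0.     1.     0.3   72.6]
 [   1.    -0.     0.     0.7]
 [   0.     0.3   -1.  -162. ]
 [   0.     0.     0.     1. ]]
tray_pull {'location': [319.4, 111.9], 'conf': 0.59} [461.5  77.9  36.2]
ring_tray {'location': [324.8, 148.0], 'conf': 0.89} [486.4  14.6  27. ]
420 [468.1  64.1  34.6] ((468.7715148925781, 61.363101959228516), (14.67835521697998, 46.94908905029297), 16.872623443603516)
```

View pics/w1.png

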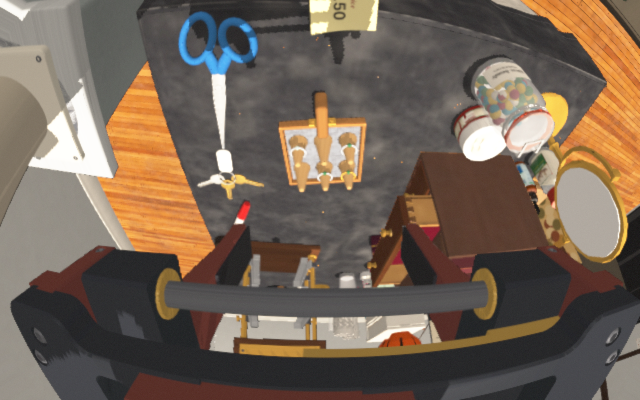

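Call:
play_rows(dp=[[2,-5,-30],[2,-5,-30],[2,-5,-30],[2,-5,-30],[0,-2,-20],[0,0,0]], yaw=[0.5,0,0,0,0,0])

```text
t: 24.8
ee_pos: [448.3, 107.1, 78.7]
orientation: [1.512, 2.009, -0.513]
ft_force: [0.3, 0.0, -0.3]
width: 88.1
grasp_force: 0.0
```

```bash
cat >> h.py <<'E'
def pull(o,R,yawd=-73.1,g=(466.7,70,26)):
    "deltas from TCP to grip TCP, and tool axis"
    f=np.array(g)+18.7*R[:,2]; d=f-o['ee_pos']; print('to go',d.round(1),'along tool',(d@R[:,2]).round(1),'side',(d@R[:,1]).round(1),'perp',(d@R[:,0]).round(1),'z_tool',R[:,2].round(3),'y az',np.degrees(np.arctan2(R[1,1],R[0,1])).round(1))
E
python3 - <<'E'
from h import *
np.set_printoptions(precision=1,suppress=True)
o,R=st(); pull(o,R)
im=viewer.get_image('wrist'); save(im,'w2')
C=wcloud(im,o).reshape(-1,3)
m=(abs(C[:,0]-467)<30)&(C[:,1]>44)&(C[:,1]<100)&(C[:,2]>28)&(C[:,2]<42)
p=C[m]; print(len(p),p.mean(0),cv2.minAreaRect(p[:,:2].astype(np.float32)))
E
```

```text
t 24.8 q [0.632, 0.599, 2.038, -0.853, 0.955, 1.02] p [448.3, 107.1, 78.7] tilt 40.06 dir -71.0 yaxis [0.957, 0.288, 0.033] F [0.3, 0.0, -0.3]
to go [ 22.3 -48.5 -67. ] along tool 85.5 side 5.2 perp 2.7 z_tool [ 0.2 -0.6 -0.8] y az 16.7
602 [466.7  69.   34.5] ((468.4296569824219, 63.55914306640625), (13.263941764831543, 43.852909088134766), 18.63994789123535)
```

View pics/w2.png

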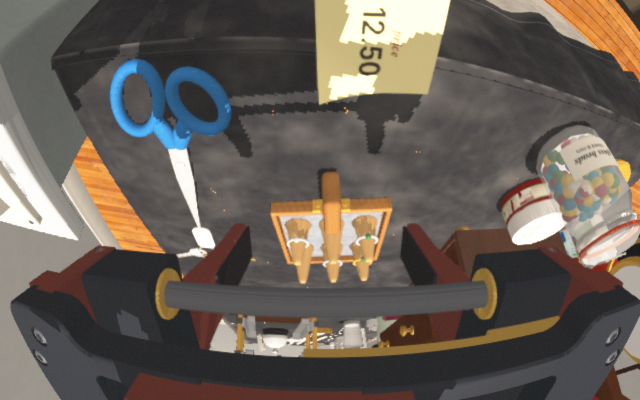

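Call:
play_rows(dp=[[6,-10,-14],[5,-10,-14],[4,-10,-14],[4,-10,-14],[3,-8,-11],[0,0,0]], yaw=[0,0,0,0,0,0])

```text
t: 25.35
ee_pos: [471.6, 59.7, 13.6]
orientation: [1.513, 2.006, -0.51]
ft_force: [-0.1, -1.0, 0.5]
width: 87.6
grasp_force: 0.0
```

```bash
python3 - <<'E'
from h import *
o,R=st(); pull(o,R)
E
```

```text
t 25.35 q [0.523, 0.732, 2.047, -1.025, 0.833, 1.137] p [471.6, 59.7, 13.6] tilt 40.09 dir -70.8 yaxis [0.957, 0.287, 0.036] F [-0.1, -1.0, 0.5]
to go [-0.9 -1.1 -1.9] along tool 1.9 side -1.3 perp 0.6 z_tool [ 0.211 -0.608 -0.765] y az 16.7
```

Close on the pull.

Call:
play_rows(dp=[[-0.5,-1,-1],[0,0,0],[0,0,0],[0,0,0],[0,0,0],[0,0,0],[0,0,0],[0,0,0]], yaw=[0,0,0,0,0,0,0,0], gripper=1)

```text
t: 26.02
ee_pos: [469.5, 59.5, 11.2]
orientation: [1.511, 2.009, -0.513]
ft_force: [1.1, -0.6, -0.7]
width: 38.2
grasp_force: 0.0
```

Call:
play_rows(dp=[[0,0,0],[0,0,0],[0,0,0],[0,0,0],[0,0,0],[0,0,0]], yaw=[0,0,0,0,0,0])

```text
t: 26.52
ee_pos: [469.6, 59.1, 11.5]
orientation: [1.511, 2.008, -0.513]
ft_force: [1.0, -1.1, 3.9]
width: 14.0
grasp_force: 29.8
```

Call:
play_rows(dp=[[0,0,6],[0,0,12],[0,0,20],[0,0,25],[0,0,25],[0,0,25],[0,0,25],[0,0,15]], yaw=[0,0,0,0,0,0,0,0])

```text
t: 27.18
ee_pos: [469.7, 60.0, 166.2]
orientation: [1.513, 2.009, -0.509]
ft_force: [0.2, 0.5, -2.0]
width: 13.9
grasp_force: 30.0
```

Call:
play_rows(dp=[[0,-12,0],[0,-22,0],[0,-25,0],[0,-25,0],[0,-25,0],[0,-22,0],[0,-12,0],[0,0,0]], yaw=[-1,-2,-2,-2,-2,-2,-1,0])

```text
t: 27.85
ee_pos: [468.2, -86.1, 163.0]
orientation: [1.737, 1.858, -0.599]
ft_force: [-0.4, 0.8, -1.6]
width: 13.4
grasp_force: 30.0
```

```bash
cat >> h.py <<'E'
def trayfit(C,o,R,ya):
    "fit held tray in cloud: returns stats in frame at grip with x along yaw ya (deg)"
    g=o['ee_pos']-18.7*R[:,2]; a=np.radians(ya); X=np.array([np.cos(a),np.sin(a)]); Y=np.array([-X[1],X[0]])
    d=C-g; return np.c_[d[:,:2]@X,d[:,:2]@Y,d[:,2]]
E
python3 - <<'E'
from h import *
np.set_printoptions(precision=1,suppress=True)
o,R=st(); ya=np.degrees(np.arctan2(R[1,1],R[0,1]))-90; print('tray yaw',ya,o['grasp_force'],o['width'],'grip',o['ee_pos']-18.7*R[:,2])
for n in('scene','top'):
    im=viewer.get_image(n); save(im,n+'3'); C=cloud(im).reshape(-1,3)
    L=trayfit(C,o,R,ya); np.save(n+'3.npy',L)
    # floor of tray / lip points: relative z between -35 and -5 in x 32..152,y+-55 (grip at -92,26)
    m=(L[:,0]>25)&(L[:,0]<160)&(abs(L[:,1])<65)&(L[:,2]>-40)&(L[:,2]<30)
    q=L[m]; low=q[q[:,2]<-5]; print(n,len(q),len(low),'rect',cv2.minAreaRect(low[:,:2].astype(np.float32)))
    # plane on low pts
    A=np.c_[low[:,:2],np.ones(len(low))]; w=np.ones(len(low),bool)
    for _ in range(5):
        c=np.linalg.lstsq(A[w],low[w,2],rcond=None)[0]; r=low[:,2]-A@c; w=abs(r)<3
    print('plane slope deg x,y',np.degrees(c[:2]),'z at centre',c@[92,0,1],w.sum(),'top cone z',np.percentile(q[:,2],99.5))
E
```

```text
t 27.85 q [0.22, 0.405, 2.075, -0.885, 0.973, 0.787] p [468.2, -86.1, 163.0] tilt 40.05 dir -83.3 yaxis [0.996, 0.078, 0.032] F [-0.4, 0.8, -1.6]
tray yaw -85.4994729862588 29.966595768928528 13.436530922259323 grip [466.8 -74.1 177.3]
scene 2239 1757 rect ((88.64179229736328, 1.5414581298828125), (112.249267578125, 125.97440338134766), 89.71778106689453)
plane slope deg x,y [-0.2  2.1] z at centre -18.736303562354454 1057 top cone z 23.712484273359923
top 2100 1746 rect ((90.92889404296875, 0.6920700073242188), (121.36051177978516, 109.97634887695312), 0.1845998615026474)
plane slope deg x,y [-0.   1.5] z at centre -19.535928466923046 1168 top cone z 22.898055710842616
```

```bash
python3 - <<'E'
import cv2
a=cv2.imread('pics/scene3.png'); cv2.imwrite('pics/s3.png',cv2.resize(a[90:290,150:430],(784,560),interpolation=cv2.INTER_CUBIC))
E
```

```text
(no output)
```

View pics/s3.png

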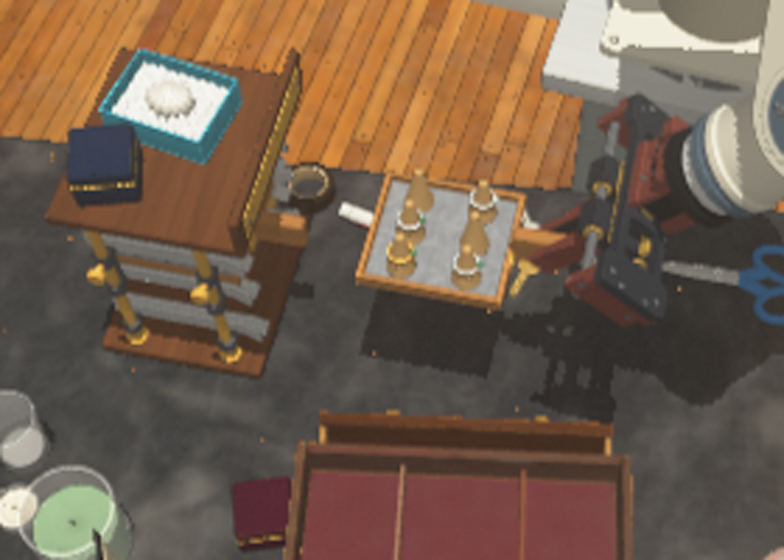

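```bash
python3 - <<'E'
from h import *
np.set_printoptions(precision=1,suppress=True)
d=np.load('c.npz'); Rm=np.array([[.085,-.9964],[.9964,.085]]); o=np.array([490.9,-389.9])
for n,c in(('A','pa'),('B','pb')):
    P=d[n].reshape(-1,3); col=d[c].reshape(-1,3).astype(int); Q=np.c_[(P[:,:2]-o)@Rm.T,P[:,2]]
    grey=(col.max(1)-col.min(1)<25)&(col.mean(1)>70)
    for zl,zh in((30,62),(95,125),(140,170)):
        for s in(1,-1):
            m=grey&(Q[:,0]>-80)&(Q[:,0]<-55)&(Q[:,1]*s>40)&(Q[:,1]*s<78)&(Q[:,2]>zl)&(Q[:,2]<zh)
            if m.sum()>3: print(n,(zl,zh),s,m.sum(),'y',np.percentile(Q[m,1],[2,50,98]),'z',np.percentile(Q[m,2],[2,50,98]),'x',np.percentile(Q[m,0],[2,98]))
    m=(abs(Q[:,1])<20)&(Q[:,0]>-110)&(Q[:,0]<-92)&(Q[:,2]>132)&(Q[:,2]<146); print('pull y',np.percentile(Q[m,1],[5,50,95]),'z',np.median(Q[m,2]))
E
```

```text
A (30, 62) 1 34 y [43.3 49.8 64.1] z [33.8 39.1 54.4] x [-71.3 -55.9]
A (30, 62) -1 32 y [-67.  -55.7 -46.7] z [32.9 39.2 55.6] x [-72.6 -58.4]
A (95, 125) 1 13 y [43.8 51.  56.5] z [100.  102.7 104.1] x [-73.1 -67.1]
A (95, 125) -1 20 y [-66.8 -53.2 -45.3] z [ 99.2 101.5 118.5] x [-72.7 -66.9]
pull y [-7.4 -2.2  5.1] z 139.95075451782816
B (30, 62) 1 62 y [45.4 56.5 66.3] z [34.  40.7 55.4] x [-73.3 -55.6]
B (30, 62) -1 6 y [-66.3 -64.3 -62.7] z [52.2 53.5 57. ] x [-72.3 -57.4]
B (95, 125) 1 64 y [45.1 60.5 67.1] z [ 98.4 106.9 121.7] x [-73.6 -56.9]
B (95, 125) -1 65 y [-67.1 -58.  -44.4] z [ 99.4 104.7 118.2] x [-73.9 -57.9]
B (140, 170) 1 56 y [45.  62.8 66.8] z [143.4 151.4 164.8] x [-73.6 -56.5]
B (140, 170) -1 21 y [-65.6 -52.8 -43.2] z [142.5 146.1 158.7] x [-73.5 -67.5]
pull y [-4.6  3.   6.5] z 139.02557696794503
```

Call:
play_rows(dp=[[-2,-6,2],[-2,-12,1],[0,-12,0],[0,-6,0],[0,0,0]], yaw=[0.4,0,0,0,0])

```text
t: 28.37
ee_pos: [465.0, -120.0, 167.1]
orientation: [1.725, 1.865, -0.593]
ft_force: [0.2, 0.3, -1.2]
width: 13.9
grasp_force: 30.0
```

```bash
cat > chk.py <<'E'
from h import *
np.set_printoptions(precision=1,suppress=True)
o,R=st(); ya=np.degrees(np.arctan2(R[1,1],R[0,1]))-90; g=o['ee_pos']-18.7*R[:,2]; a=np.radians(ya)
X=np.array([np.cos(a),np.sin(a)]);Y=np.array([-X[1],X[0]]); c=g[:2]+91.5*X+.8*Y
Rm=np.array([[.085,-.9964],[.9964,.085]]); rel=Rm@(c-[490.9,-389.9])
print('tray yaw',ya.round(2),'grip z',g[2].round(1),'underside',(g[2]-25.5).round(1),'tray centre in rack x,y',rel.round(1),'grip F',o['grasp_force'],o['width'])
E
python3 chk.py
```

```text
t 28.3667 q [0.148, 0.382, 2.1, -0.932, 0.931, 0.753] p [465.0, -120.0, 167.1] tilt 40.07 dir -82.6 yaxis [0.995, 0.09, 0.033] F [0.2, 0.3, -1.2]
tray yaw -84.83 grip z 181.4 underside 155.9 tray centre in rack x,y [-191.7   -2.1] grip F 29.966455399990082 13.877115172515174
```

Call:
play_rows(dp=[[2.5,-8,0],[1,-12,0],[1,-12,0],[1,-10,0],[0.5,-6,0],[0,0,0]], yaw=[-0.3,0,0,0,0,0])

```text
t: 28.87
ee_pos: [471.5, -168.4, 167.2]
orientation: [1.731, 1.86, -0.595]
ft_force: [-0.9, -0.1, -1.4]
width: 14.0
grasp_force: 30.0
```

```bash
cat >> chk.py <<'E'
import sys
if len(sys.argv)>1:
    im=viewer.get_image('scene'); save(im,sys.argv[1]); im2=viewer.get_image('top'); save(im2,sys.argv[1]+'t')
    for I in(im,im2):
        L=trayfit(cloud(I).reshape(-1,3),o,R,ya); m=(L[:,0]>25)&(L[:,0]<156)&(abs(L[:,1])<62)&(L[:,2]>-25)&(L[:,2]<-8); low=L[m]
        print('rect',cv2.minAreaRect(low[:,:2].astype(np.float32)),np.percentile(low[:,1],[1,99]))
E
python3 chk.py s4
```

```text
t 28.8667 q [0.039, 0.384, 2.096, -0.984, 0.88, 0.705] p [471.5, -168.4, 167.2] tilt 40.08 dir -82.9 yaxis [0.996, 0.084, 0.033] F [-0.9, -0.1, -1.4]
tray yaw -85.19 grip z 181.5 underside 156.0 tray centre in rack x,y [-142.9   -0.3] grip F 29.9664169549942 13.993065113883091
rect ((89.16876220703125, 0.3832359313964844), (114.8801498413086, 126.34449005126953), 89.47742462158203) [-52.8  56.8]
rect ((91.61127471923828, 0.20273208618164062), (110.04326629638672, 121.77838897705078), 89.90463256835938) [-54.1  53.9]
```

Call:
play_rows(dp=[[0.8,-10,0],[1,-12,0],[1,-12,0],[1,-12,0],[1,-12,0],[1,-12,0],[1,-12,0],[1,-12,0]], yaw=[0,0,0,0,0,0,0,0])

```text
t: 29.63
ee_pos: [479.4, -262.3, 167.2]
orientation: [1.73, 1.862, -0.595]
ft_force: [-0.1, 0.2, -1.6]
width: 14.0
grasp_force: 30.0
```

```bash
python3 chk.py
```

```text
t 29.6333 q [-0.167, 0.397, 2.073, -1.078, 0.775, 0.603] p [479.4, -262.3, 167.2] tilt 40.08 dir -82.8 yaxis [0.996, 0.085, 0.033] F [-0.1, 0.2, -1.6]
tray yaw -85.09 grip z 181.5 underside 156.0 tray centre in rack x,y [-48.6  -0.3] grip F 29.966620802879333 14.040418071398685
```

Call:
play_rows(dp=[[0.9,-10,0],[0.9,-10,0],[0.8,-10,0],[0.8,-8,0],[0,0,-2],[0,0,-2],[0,0,0]], yaw=[0,0,0,0,0,0,0])

```text
t: 30.22
ee_pos: [482.4, -299.3, 162.6]
orientation: [1.731, 1.862, -0.595]
ft_force: [-0.3, -0.2, -2.2]
width: 13.7
grasp_force: 30.0
```

```bash
python3 chk.py
```

```text
t 30.2167 q [-0.244, 0.416, 2.054, -1.114, 0.733, 0.571] p [482.4, -299.3, 162.6] tilt 40.05 dir -82.9 yaxis [0.996, 0.085, 0.033] F [-0.3, -0.2, -2.2]
tray yaw -85.13 grip z 176.9 underside 151.4 tray centre in rack x,y [-11.5  -0.5] grip F 29.966561794281006 13.729936271366899
```

Lower on to the ledges, 1 mm at a time.

Call:
play_rows(dp=[[0,0,-1],[0,0,-1],[0,0,0]], yaw=[0,0,0])

```text
t: 30.47
ee_pos: [482.8, -299.3, 161.5]
orientation: [1.729, 1.861, -0.596]
ft_force: [-0.8, 3.5, 3.7]
width: 14.1
grasp_force: 30.0
```

Call:
play_rows(dp=[[0,0,-1],[0,0,-1],[0,0,0]], yaw=[0,0,0])

```text
t: 30.72
ee_pos: [483.3, -299.5, 160.3]
orientation: [1.728, 1.86, -0.595]
ft_force: [-1.1, 6.4, 9.6]
width: 13.8
grasp_force: 30.1
```

Call:
play_rows(dp=[[0.3,-3,0],[0.3,-3,0],[0,0,0]], yaw=[0,0,0])

```text
t: 30.97
ee_pos: [483.8, -305.9, 160.5]
orientation: [1.729, 1.86, -0.596]
ft_force: [-2.0, 4.8, 10.0]
width: 14.1
grasp_force: 30.1
```

Call:
play_rows(dp=[[0.3,-3,0],[0.2,-2,0],[0,0,0]], yaw=[0,0,0])

```text
t: 31.22
ee_pos: [484.2, -310.8, 160.5]
orientation: [1.729, 1.86, -0.596]
ft_force: [-1.4, 6.6, 10.1]
width: 13.9
grasp_force: 30.1
```

Call:
play_rows(dp=[[0.1,-1.5,0],[0,0,0]], yaw=[0,0])

```text
t: 31.38
ee_pos: [484.3, -312.2, 160.4]
orientation: [1.729, 1.86, -0.596]
ft_force: [-2.7, 7.1, 10.8]
width: 14.2
grasp_force: 30.1
```

Call:
play_rows(dp=[[0.1,-1.5,0],[0,0,0]], yaw=[0,0])

```text
t: 31.55
ee_pos: [484.4, -312.6, 160.1]
orientation: [1.729, 1.861, -0.594]
ft_force: [-3.3, 15.1, 12.5]
width: 14.1
grasp_force: 30.1
```

```bash
python3 chk.py
```

```text
t 31.55 q [-0.27, 0.426, 2.046, -1.131, 0.716, 0.565] p [484.4, -312.6, 160.1] tilt 40.09 dir -82.7 yaxis [0.996, 0.086, 0.035] F [-3.3, 15.1, 12.5]
tray yaw -85.06 grip z 174.4 underside 148.9 tray centre in rack x,y [1.9 0.5] grip F 30.098304748535156 14.10550918888706
```

Call:
play_rows(dp=[[0.1,-1.2,0],[0,0,0],[0,0,0]], yaw=[0,0,0])

```text
t: 31.8
ee_pos: [484.5, -312.9, 159.7]
orientation: [1.729, 1.862, -0.592]
ft_force: [-2.6, 21.3, 13.4]
width: 14.4
grasp_force: 30.1
```

Call:
play_rows(dp=[[0,0,0],[0,0,0],[0,0,0],[0,0,0],[0,0,0],[0,0,0]], yaw=[0,0,0,0,0,0], gripper=0.5)

```text
t: 32.3
ee_pos: [484.1, -315.0, 159.1]
orientation: [1.731, 1.861, -0.595]
ft_force: [0.5, -0.1, 0.5]
width: 43.8
grasp_force: 0.0
```

```bash
python3 - <<'E'
from h import *
o,R=st(); print(o['width'],R[:,2].round(3))
E
```

```text
t 32.3 q [-0.275, 0.429, 2.044, -1.132, 0.714, 0.563] p [484.1, -315.0, 159.1] tilt 40.07 dir -82.9 yaxis [0.996, 0.085, 0.033] F [0.5, -0.1, 0.5]
43.806461407004846 [ 0.08  -0.639 -0.765]
```

Call:
play_rows(dp=[[-1,8,8],[-1.5,13,14],[-2,17,18],[-2,18,18],[-2,20,15],[0,25,0],[0,25,0],[0,10,0]], yaw=[0,0,0,0,0,0,0,0])

```text
t: 32.97
ee_pos: [475.7, -176.4, 233.0]
orientation: [1.729, 1.862, -0.592]
ft_force: [-0.4, -0.6, -0.2]
width: 44.1
grasp_force: 0.0
```

```bash
cat > fin.py <<'E'
from h import *
np.set_printoptions(precision=1,suppress=True)
o,R=st()
Rm=np.array([[.085,-.9964],[.9964,.085]]); c=np.array([490.9,-389.9])
ims={n:viewer.get_image(n) for n in('scene','top','wrist')}
for n,im in ims.items():
    save(im,n+'9'); C=(wcloud(im,o) if n=='wrist' else cloud(im)).reshape(-1,3); Q=np.c_[(C[:,:2]-c)@Rm.T,C[:,2]]
    for nm,zl,zh in(('ours',173,192),('brooch',130,145)):
        m=(abs(Q[:,1])<14)&(Q[:,0]>-125)&(Q[:,0]<-80)&(Q[:,2]>zl)&(Q[:,2]<zh)
        if m.sum()>3: print(n,nm,m.sum(),'x',np.percentile(Q[m,0],[1,50,99]),'y',np.percentile(Q[m,1],[2,98]),'z',np.median(Q[m,2]))
    m=(Q[:,0]>-76)&(Q[:,0]<-50)&(abs(Q[:,1])<54)&(Q[:,2]>145)&(Q[:,2]<172)
    q=Q[m]; print(n,'lip',len(q))
    for s in(-1,1):
        k=q[(q[:,1]*s>15)]
        if len(k)>5: print('  side',s,'x front',np.percentile(k[:,0],[3,20,50]),'z',np.percentile(k[:,2],[5,50,95]))
E
python3 fin.py; python3 -c "
import cv2
a=cv2.imread('pics/wrist9.png');b=cv2.imread('pics/scene9.png')
b=cv2.resize(b[90:270,150:350],(560,504),interpolation=cv2.INTER_CUBIC); cv2.imwrite('pics/s9c.png',b)"
```

```text
t 32.9667 q [0.021, 0.264, 2.052, -0.892, 0.964, 0.53] p [475.7, -176.4, 233.0] tilt 40.04 dir -82.7 yaxis [0.996, 0.086, 0.035] F [-0.4, -0.6, -0.2]
scene ours 80 x [-103.8  -92.5  -80.4] y [-5.5  8.3] z 182.97212349454264
scene brooch 60 x [-105.2  -93.5  -80.3] y [-4.1  8.4] z 139.5325886621165
scene lip 24
  side -1 x front [-73.  -71.8 -69.7] z [145.3 147.1 149. ]
  side 1 x front [-72.6 -70.2 -68.2] z [145.3 147.1 149.1]
top ours 52 x [-103.   -92.2  -82.1] y [-7.5  5.3] z 183.6939223309464
top brooch 15 x [-103.5 -100.6  -83.1] y [-7.8  2.6] z 138.43636339382726
top lip 0
wrist ours 271 x [-104.6 -101.6  -81.5] y [-5.9  6. ] z 183.2146904246005
wrist brooch 249 x [-105.5 -100.8  -81.6] y [-6.2  6.4] z 140.14853309084907
wrist lip 802
  side -1 x front [-59.  -58.1 -57.4] z [150.4 157.3 162.6]
  side 1 x front [-70.5 -58.6 -57.4] z [146.6 155.5 162.6]
```

View pics/wrist9.png

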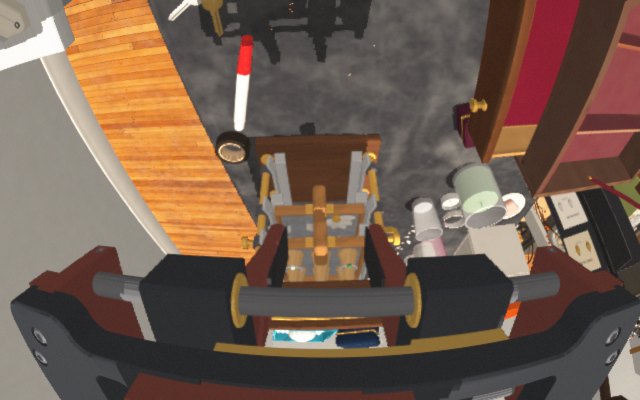

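View pics/s9c.png

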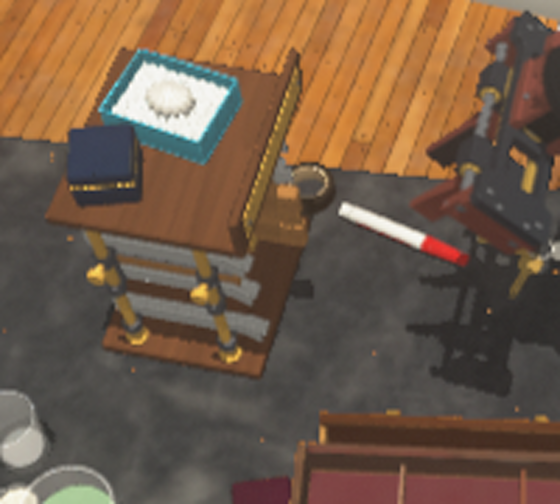

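```bash
python3 -c "
from workcell import ticket
print(ticket.close_job())"
```

```text
the job is handed in; nothing more can be done
None
```

The ring tray is on the upper rails, level with the cones up, pushed against the back stops and released with the gripper clear; I handed it in at about 33 s. One doubt: while I was tilting the tool, joints 2 and 3 read up to 0.005 rad past their range, and I don't know whether that counts as a failure.

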